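# Thread the axle through the dough roller and its stand

## Task

Put the dough roller back together: lay the wooden roller in the saddles between the two cheeks of its stand, then push the axle that lies in the blue caddy through one cheek, the roller and the other cheek until its red handle sits against the cheek. Leave everything else on the counter standing where it is.

Things in the scene. Friction and masses are not known exactly. Their poses are not given: they have to be found in the camera images.
- frame: stand of a hand dough roller, fixed: wooden base 140 (x) by 160 (y) by 12 mm, two upright aluminium cheeks across y, 90 mm wide, 12 mm thick, tops 95 mm above the counter; inner faces at y = -53 and +53, outer faces at y = -65 and +65 mm. Each cheek has a 17 mm round hole 62 mm above the counter. Origin: centre of the base's underside; y along the line of the holes, z up
- frame_axis (a point): point on the line of the holes midway between the cheeks, 62 mm above the counter, axes as the stand's. The roller's centre belongs here. Inside each cheek (y = -45 to -35 and 35 to 45 mm) a wooden V saddle, tops 51 mm above the counter at x = -28 and +28 mm, carries the roller with its bore in line with the holes; between the saddles it is open
- roller: loose beech roller: cylinder 56 mm in diameter, 96 mm long, 18 mm bore right through along its axis, 120 to 240 g. It starts lying on the counter and does not roll by itself. Origin: its centre; y along its axis (ends alike), horizontal
- axle: loose axle: 12 mm steel rod 156 mm long, last 8 mm tapered to 6 mm, on a round red handle 26 mm in diameter, 44 mm long, too big for the holes; 120 to 240 g. Origin: on the axis at the shoulder where rod and handle meet; y points to the tip (handle y = -44 to 0, rod 0 to 156 mm). Balances at about y = +50 mm. Starts level in the caddy, tip out, axis 33 mm above the counter
- axle_tip (a point): tip of the axle's rod, on the axis, 156 mm from the shoulder
- caddy: blue caddy, fixed. Floor 60 (x) by 140 (y) mm, 20 mm thick. Its rear (y = -70 to 20 mm) has a closed hood, top 68, roof underside 62 mm above the counter, 46 mm wide inside, open only to +y: it hides the axle's handle. The rod lies in a V notch at y = 58 to 66 mm, 7 mm above the floor: lift the axle 8 to 14 mm, then draw it out to +y. Origin: centre of the underside; z up
- caddy_rest (a point): a place to lay the axle down level, on the hood's roof: V notches at y = -60 and +12 mm (each 8 mm thick) carry the rod, its axis through this point (95 mm above the counter, over the caddy's origin) along y; axes as the caddy's. With its shoulder at y = -80 mm the rod ends at y = +76 mm, and the handle overhangs behind the caddy, free to be taken from above
- jar: amber glass jar with a steel lid, 76 mm across, 115 mm tall, a bystander to be left alone; origin at the centre of its underside
- tin: steel food tin with a red band, 72 mm across, 100 mm tall, a bystander to be left alone; origin at the centre of its underside
- canister: blue ceramic canister with a wooden lid, 76 mm across, 90 mm tall, a bystander to be left alone; origin at the centre of its underside
- oil: green glass oil bottle with a black cap, 60 mm across, 190 mm tall, a bystander to be left alone; origin at the centre of its underside
- bowl: white bowl, 130 mm across, 55 mm tall, a bystander to be left alone; origin at the centre of its underside
Not all that is in view belongs to the job. There is more than one size of the caddy; the one meant has the size given above.

How it is judged:
By the outcome, as a careful person would: the job done as asked, in the order asked, and still so for the second after the job is handed in, with the robot touching nothing.
It also fails if it takes over 70 s, if anything falls off the work surface, if the arm or the gripper's body presses on something with over 40 N, if the wrist force passes 120 N, or if a joint passes its speed limit or range.

## Robot

A 6-joint arm with a two-finger parallel gripper is mounted at the origin on the work surface. World frame = base frame: x ahead of the robot, y to its left, z up, the work surface at z = 0. Lengths are in mm, angles in degrees, forces in N, time in s.
With the tool pointing down it reaches from about 300 to 850 mm from the base axis. Payload 4.2 kg.
Tool frame: the origin (TCP) lies at the very end of the fingers, on their centre line; the grasp point (between the pads) lies 19 mm behind it (hold_point_z is the z of the grasp point in the tool frame, in mm); z points along the fingers, y is the direction in which the jaws open and shut (so a half turn about z gives the same grasp; the last joint's range is limited). The gripper opens to 91 mm and grips with 3 to 60 N. Pads are 32 mm wide; open, the fingers measure 118 mm over their backs; the gripper's body (76 mm by 178 mm) begins 60 mm behind the grasp point.
Start: joints at [-68.755, 18.312, 89.639, -0, 72.044, -1.146], TCP at [219.038, -531.663, 213.976] pointing down, gripper open.
Joint ranges: [-177.97, 177.97], [-48.28, 115.42], [12.27, 149.76], [-77.06, 257.06], [2.81, 150.46], [-146.56, 146.56]. Speed limits (degrees/s): [147.25, 147.25, 180, 180, 180, 180].

## Interface

Orientations are given as [roll, pitch, yaw] about the fixed x, y, z axes, in that order (R = Rz(yaw) Ry(pitch) Rx(roll)).
In Python, from workcell import state, grab_frame, job_done, hold_point_z gives the robot as it stands. The module is installed in compiled form; this text tells all that it offers.
- The arm moves only by the shell command python3 -m creep 'ROWS' [FORCE]. ROWS is JSON, a list of rows, each a list of 7 numbers: the closure, from 0 (fully open) to 1 (shut), then the shift along the tool's x, y, z in mm, then the turn, a rotation vector about the tool's x, y, z in degrees. A call has 1 to 5 rows; each row shifts and turns the commanded pose from where the row before left it, along the tool's axes as they then stand; what a row does not reach is not made up. A row lasts 1/8 s, in which the tool goes at most 62.5 mm and 10.7 degrees, less where a joint would pass 70% of its speed; a pose out of reach is approached as far as the arm can. A call is refused whole if a number of a shift passes 62.5 or a number of a turn 10.7, either way. A call with a gripper value outside its range is refused whole. The fingers move at their own pace and stop on an object; FORCE is the grip in N (left out, the last holds). Time passes only in rows, so rows that do not move let the fingers close. It gives the time, the measured TCP pose, the force and the opening at its end, in the units of the state.
- state(): the state, without advancing time (a new reading comes with each control period).
- grab_frame(name): name is "side" or "top" or "wrist"; returns a dict with "frame" (480x640x3 uint8, red, green, blue), "fx", "fy", "cx", "cy" (pixels), "view" (4x4, takes a point from world to camera coordinates). Camera axes: x right, y down, z forward; pixel columns grow to the right and rows downward; lengths in mm; the calibration is good to about 2 mm. The wrist camera is an equidistant fisheye: a pixel r from the principal point sees the ray r / f radians off the axis. A picture is of the moment at which its call begins. There is no depth.
- job_done(): hands the job in, once; it reports no verdict.
The state is a dict: "time_s": time; "qpos": joint angles; "qvel": joint speeds; "effort": joint torques, N m; "ee_pos": TCP position; "ee_rot": TCP orientation; "force": force on the tool from outside, world axes, zero at the start; "torque": the same for the moment, N m; "gripper_width": finger opening in mm.
Only numpy, scipy, OpenCV 4.12 (cv2) and the standard library are available. Lean on these libraries where they do the work, as an engineer would, in place of code of your own. Each camera call takes 0.05 s, during which the arm holds its last target.

## Working session

There is one attempt and no reset: what is moved stays moved. The work goes in short steps, Python scripts to look and compute and a shell command to move; the robot and the scene stay as the last step left them, time stands still between calls to the robot, and variables do not carry over. Pictures are saved under pics/ and viewed, and the job is handed in when it is done.

```bash
mkdir -p pics
cat > h.py <<'E'
import numpy as np, cv2
from workcell import state, grab_frame, job_done, hold_point_z
def snap(n,fn):
    f=grab_frame(n); np.savez('pics/'+fn+'.npz',**f); cv2.imwrite('pics/'+fn+'.png',f['frame'][:,:,::-1]); return f
def load(fn): return dict(np.load('pics/'+fn+'.npz'))
def ray(f,u,v,fish=False):
    V=np.array(f['view']);R=V[:3,:3];t=V[:3,3]
    x=(u-f['cx'])/f['fx'];y=(v-f['cy'])/f['fy']
    if fish:
        r=np.hypot(x,y); d=np.array([x/r*np.sin(r),y/r*np.sin(r),np.cos(r)]) if r>1e-9 else np.array([0,0,1.])
    else: d=np.array([x,y,1.])
    return -R.T@t, R.T@d/np.linalg.norm(d)
def onplane(f,u,v,z,fish=False):
    c,d=ray(f,u,v,fish); return c+d*(z-c[2])/d[2]
def proj(f,p,fish=False):
    V=np.array(f['view']);q=V[:3,:3]@np.array(p,float)+V[:3,3]
    if fish:
        h=np.hypot(q[0],q[1]);th=np.arctan2(h,q[2]);return np.array([f['cx']+f['fx']*th*q[0]/h,f['cy']+f['fy']*th*q[1]/h])
    return np.array([f['cx']+f['fx']*q[0]/q[2],f['cy']+f['fy']*q[1]/q[2]])
E
python3 - <<'E'
from h import *
print(state(),hold_point_z)
for n in ['side','top','wrist']:
    f=snap(n,n+'0'); V=np.array(f['view']); print(n,f['fx'],f['fy'],f['cx'],f['cy'],(-V[:3,:3].T@V[:3,3]).round(),V[:3,:3].round(2).tolist())
E
```

```text
{'time_s': 0.0, 'qpos': array([-6.87560815e+01,  1.83513071e+01,  8.97070089e+01,  1.25892729e-03,
        7.20449455e+01, -1.14654188e+00]), 'qvel': array([ 0.02354898, -0.01073582, -0.07463797, -0.0155265 ,  0.05428372,
       -0.04127138]), 'effort': array([-9.43901068e-04, -4.12456119e+01, -2.31977177e+01,  7.22978264e-02,
        4.58007900e-02, -1.49807420e-04]), 'ee_pos': array([ 218.8404992 , -531.16669715,  213.11956128]), 'ee_rot': array([-1.79896783e+02, -3.26289501e-03,  2.23900683e+01]), 'force': array([-0.03233705,  1.6315444 ,  0.48851394]), 'torque': array([ 0.00976487,  0.0214503 , -0.00458489]), 'gripper_width': 90.99769253543029} -18.8
side 600.3703488242569 600.3703488242569 322.35288551091537 239.5620533768739 [ 442. 1139. 1021.] [[-0.99, -0.13, 0.0], [-0.08, 0.58, -0.81], [0.11, -0.8, -0.59]]
top 486.0246317474155 486.0246317474155 313.92281661322386 248.73674384968646 [ 336. -158. 1443.] [[0.01, -1.0, -0.0], [-0.98, -0.01, -0.2], [0.2, 0.01, -0.98]]
wrist 371.64829954431775 371.64829954431775 325.29727333636816 241.64292406010082 [ 280. -504.  384.] [[0.38, -0.92, -0.0], [-0.9, -0.37, 0.24], [-0.22, -0.09, -0.97]]
```

View pics/top0.png

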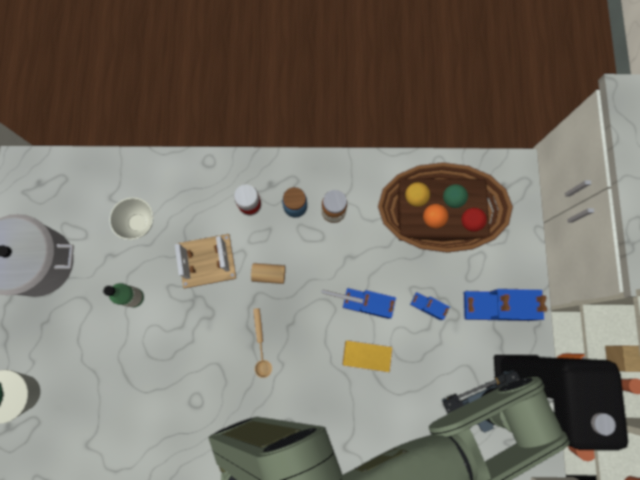

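View pics/side0.png

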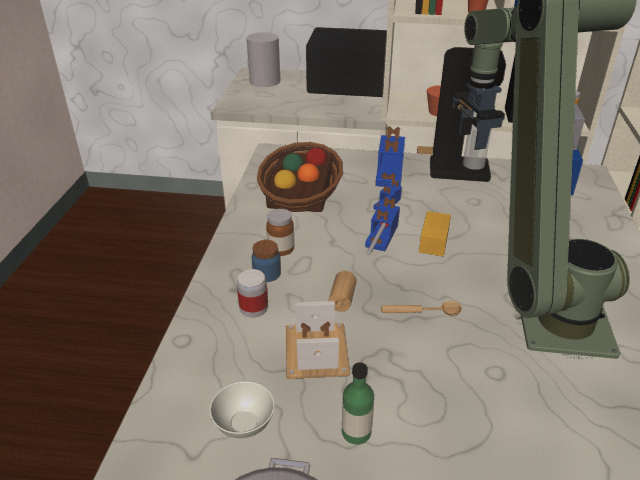

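View pics/wrist0.png

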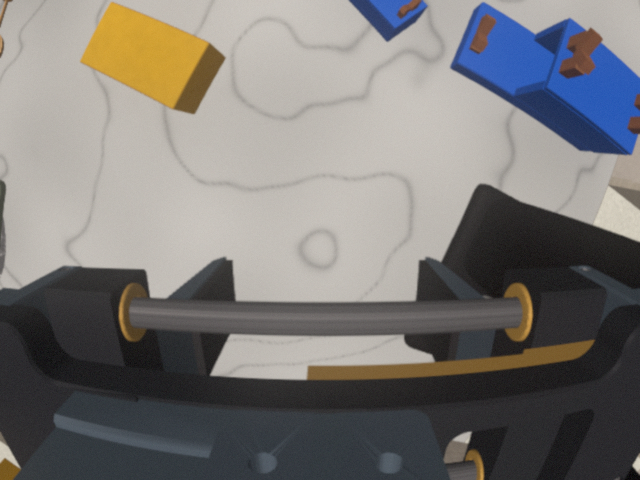

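Run:
```python
from h import *
f=load('top0');cv2.imwrite('pics/top0a.png',cv2.resize(f['frame'][170:330,100:300,::-1],None,fx=4,fy=4,interpolation=cv2.INTER_CUBIC)[:600,:800])
cv2.imwrite('pics/top0b.png',cv2.resize(f['frame'][270:390,310:560,::-1],None,fx=3.2,fy=3.2,interpolation=cv2.INTER_CUBIC)[:600,:800])
f=load('side0');cv2.imwrite('pics/side0a.png',cv2.resize(f['frame'][260:390,230:390,::-1],None,fx=4.5,fy=4.5,interpolation=cv2.INTER_CUBIC)[:600,:800])
cv2.imwrite('pics/side0b.png',cv2.resize(f['frame'][120:260,350:460,::-1],None,fx=4.2,fy=4.2,interpolation=cv2.INTER_CUBIC)[:600,:800])
```

```text
(no output)
```

View pics/top0a.png

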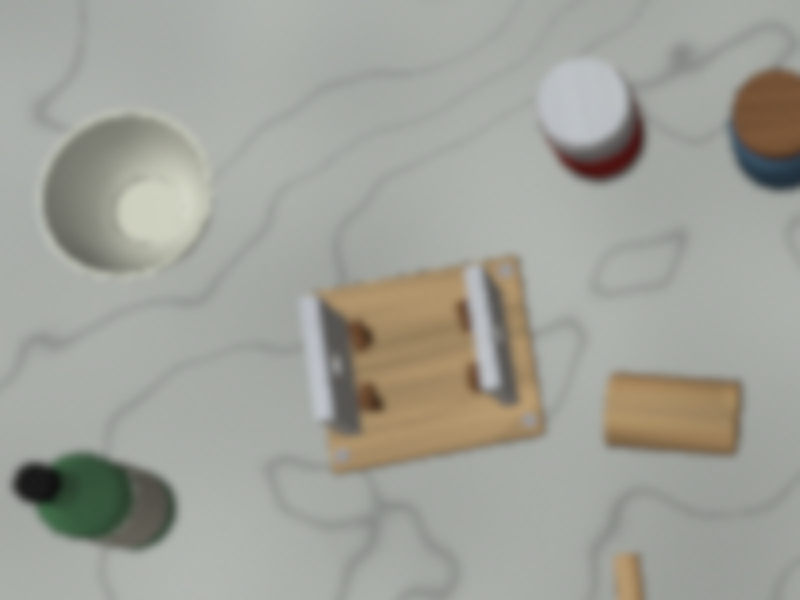

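View pics/top0b.png

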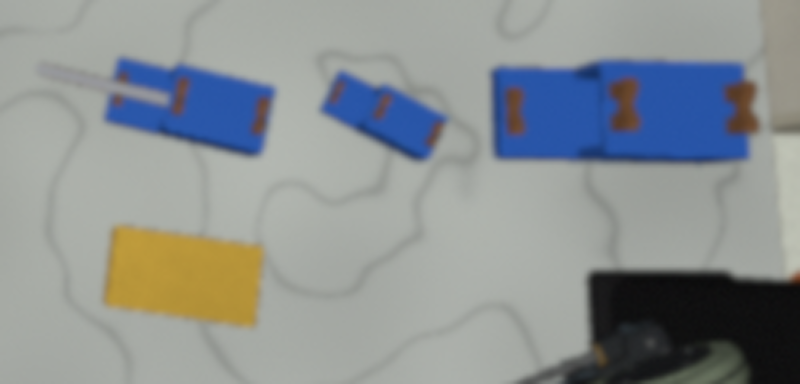

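View pics/side0a.png

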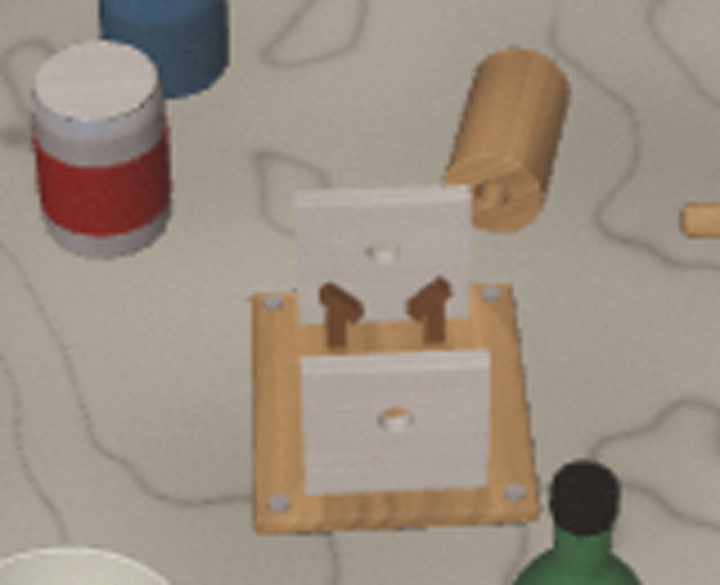

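View pics/side0b.png

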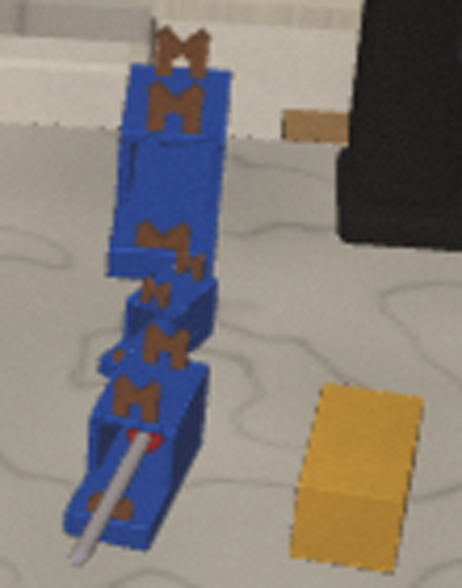

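Run:
```python
from h import *
f=load('top0');im=f['frame']
hsv=cv2.cvtColor(im,cv2.COLOR_RGB2HSV)
def sub(mask,box):
    m=np.zeros_like(mask);x0,y0,x1,y1=box;m[y0:y1,x0:x1]=mask[y0:y1,x0:x1];return m
wood=((hsv[:,:,0]>8)&(hsv[:,:,0]<25)&(hsv[:,:,1]>70)&(hsv[:,:,2]>60)).astype(np.uint8)
blue=((hsv[:,:,0]>105)&(hsv[:,:,0]<125)&(hsv[:,:,1]>120)).astype(np.uint8)
def rect(m,z,n):
    p=cv2.findNonZero(m);
    cs,_=cv2.findContours(m,0,1);c=np.vstack(cs) ;h=cv2.convexHull(c)[:,0]
    w=np.array([onplane(f,u,v,z)[:2] for u,v in h],np.float32)
    r=cv2.minAreaRect(w);print(n,len(p),np.round(r[0],1),np.round(r[1],1),round(r[2],1))
    print('  corners',cv2.boxPoints(r).round(0).tolist())
rect(sub(wood,(170,225,242,292)),12,'base')
rect(sub(wood,(246,255,292,290)),28,'roller')
rect(sub(blue,(335,280,402,325)),0,'caddy@0')
# edges of base by colour ; subpixel blur ~0.5 px
for n,(u,v) in dict(c430=(430,306),c504=(504,305)).items():
    rect(sub(blue,(405,285,455,325) if n=='c430' else (458,280,550,325)),40,n)
# rod
g=((hsv[:,:,1]<40)).astype(np.uint8)
```

```text
base 1711 [586.4 171.7] [136.9 154.3] 10.9
  corners [[505.0, 235.0], [534.0, 83.0], [668.0, 109.0], [639.0, 260.0]]
roller 567 [547.6 -13.9] [96.2 52.1] 86.0
  corners [[518.0, -60.0], [570.0, -64.0], [577.0, 32.0], [525.0, 36.0]]
caddy@0 789 [ 466.9 -313.3] [142.6  63.5] 77.3
  corners [[420.0, -376.0], [482.0, -390.0], [514.0, -251.0], [452.0, -237.0]]
c430 440 [ 455.4 -482.6] [99.3 44.4] 63.5
  corners [[413.0, -517.0], [453.0, -537.0], [497.0, -448.0], [458.0, -428.0]]
c504 1939 [ 460.6 -694.5] [ 85.9 223.6] 0.4
  corners [[417.0, -583.0], [418.0, -807.0], [504.0, -806.0], [503.0, -582.0]]
```

```bash
cat >> h.py <<'E'
from scipy.spatial.transform import Rotation as Ro
def plan(pos,rpy,n,p0=None,r0=None,shift_first=True):
    s=state(); p0=np.array(s['ee_pos'] if p0 is None else p0,float); r0=Ro.from_euler('xyz',s['ee_rot'] if r0 is None else r0,degrees=True)
    r1=Ro.from_euler('xyz',rpy,degrees=True); rv=(r0.inv()*r1).as_rotvec(degrees=True)
    d=(np.array(pos,float)-p0)/n; r=r0
    print('now',p0.round(1),r0.as_euler('xyz',degrees=True).round(2),'turn/row',(rv/n).round(2))
    for i in range(n):
        print((r.inv().apply(d)).round(1).tolist(),end=' ')
        r=r*Ro.from_rotvec(rv/n,degrees=True)
    print()
E
python3 -c "
from h import *
plan((547.6,-13.9,170),(180,0,86),15)"
```

```text
now [ 218.9 -531.3  213.3] [-179.92   -0.     22.39] turn/row [-0.   -0.   -4.24]
[33.4, -23.5, 2.9] [35.1, -21.0, 2.9] [36.5, -18.4, 2.9] [37.8, -15.6, 2.9] [38.8, -12.8, 2.9] [39.7, -9.9, 2.9] [40.3, -6.9, 2.9] [40.7, -3.9, 2.9] [40.9, -0.9, 2.9] [40.8, 2.1, 2.9] [40.5, 5.1, 2.9] [40.0, 8.1, 2.9] [39.3, 11.1, 2.9] [38.4, 13.9, 2.9] [37.3, 16.7, 2.9]
```

```bash
python3 -m creep '[[0,33,-23,3,0,0,-4.2],[0,35,-21,3,0,0,-4.2],[0,36,-18,3,0,0,-4.2],[0,38,-16,3,0,0,-4.2],[0,39,-13,3,0,0,-4.2]]' 40; python3 -m creep '[[0,40,-10,3,0,0,-4.2],[0,40,-7,3,0,0,-4.2],[0,41,-4,3,0,0,-4.2],[0,41,-1,3,0,0,-4.2],[0,41,2,3,0,0,-4.2]]'; python3 -m creep '[[0,40,5,3,0,0,-4.2],[0,40,8,3,0,0,-4.2],[0,39,11,3,0,0,-4.2],[0,38,14,3,0,0,-4.2],[0,37,17,3,0,0,-4.2]]'
python3 - <<'E'
from h import *
print(state()['ee_pos'],state()['ee_rot']); f=snap('wrist','w1'); t=snap('top','t1')
print(proj(f,(547.6,-13.9,28),True))
E
```

```text
time_s: 0.78
ee_pos: [328.8, -358.6, 198.7]
ee_rot: [-180.0, -0.0, 43.5]
force: [-0.3, -0.4, -0.5]
gripper_width: 91.5
time_s: 1.4
ee_pos: [439.3, -185.8, 183.7]
ee_rot: [-180.0, 0.0, 64.5]
force: [0.5, -0.1, -0.1]
gripper_width: 91.1
time_s: 2.02
ee_pos: [549.8, -15.8, 168.6]
ee_rot: [-180.0, 0.0, 85.5]
force: [0.4, 0.0, -0.6]
gripper_width: 91.0
[549.81635198 -15.78450125 168.58945344] [-1.79976752e+02  1.20952745e-02  8.55391766e+01]
[323.88248363 229.79851183]
```

View pics/w1.png

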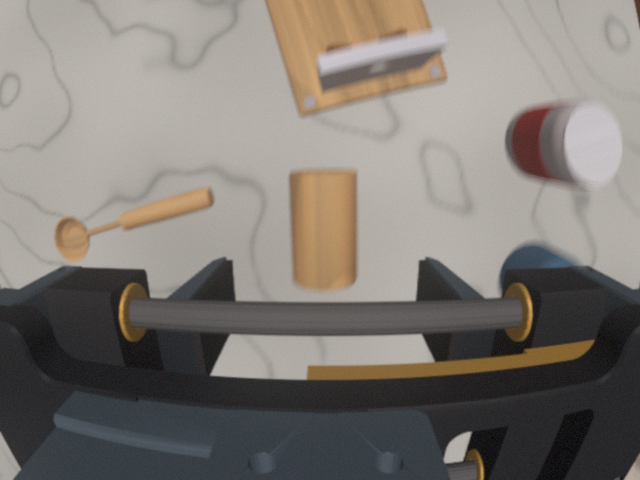

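Run:
```python
from h import *
f=load('w1')
hsv=cv2.cvtColor(f['frame'],cv2.COLOR_RGB2HSV)
m=((hsv[:,:,0]>8)&(hsv[:,:,0]<25)&(hsv[:,:,1]>70)&(hsv[:,:,2]>60)).astype(np.uint8)
s=np.zeros_like(m);s[150:298,275:375]=m[150:298,275:375]
h=cv2.convexHull(np.vstack(cv2.findContours(s,0,1)[0]))[:,0]
for z in(28,34,40):
    w=np.array([onplane(f,u,v,z,True)[:2] for u,v in h],np.float32); r=cv2.minAreaRect(w); print(z,r)
plan((547.6,-13.9,10),(180,0,86),4)
```

```text
28 ((547.10546875, -15.58993911743164), (105.1943588256836, 54.47926330566406), 86.53710174560547)
34 ((547.2432250976562, -14.26962661743164), (103.16478729248047, 53.42816162109375), 86.53710174560547)
40 ((547.3809814453125, -12.949302673339844), (101.13520812988281, 52.37705993652344), 86.53709411621094)
now [550.9 -14.2 168.2] [ 1.800e+02 -6.000e-02  8.562e+01] turn/row [ 0.   -0.02 -0.09]
[-0.0, -0.8, 39.5] [-0.0, -0.8, 39.5] [-0.0, -0.8, 39.5] [-0.0, -0.8, 39.5]
```

```bash
python3 -m creep '[[0,0,-1,40,0,0,-0.5],[0,0,-1,40,0,0,0],[0,0,-1,40,0,0,0],[0,0,0,38,0,0,0],[0,0,0,0,0,0,0]]' 40; python3 -m creep '[[1,0,0,0,0,0,0],[1,0,0,0,0,0,0],[1,0,0,0,0,0,0],[1,0,0,0,0,0,0]]'
```

```text
time_s: 2.75
ee_pos: [543.5, -17.3, 8.6]
ee_rot: [-179.6, 0.0, 85.8]
force: [0.0, 0.2, 0.3]
gripper_width: 91.3
time_s: 3.25
ee_pos: [546.8, -16.8, 11.8]
ee_rot: [179.9, 0.0, 85.9]
force: [0.0, -0.0, 5.2]
gripper_width: 55.7
```

```bash
python3 -m creep '[[1,0,0,-10,0,0,0],[1,0,0,-30,0,0,0],[1,0,0,-40,0,0,0],[1,0,0,-40,0,0,-4],[1,0,0,-40,0,0,-4]]'; python3 -m creep '[[1,20,0,0,0,0,-4],[1,20,0,0,0,0,-3],[1,20,0,0,0,0,0],[1,10,0,0,0,0,0],[1,0,0,0,0,0,0]]'
python3 - <<'E'
from h import *
for i in range(2):
  s=state();print(s['ee_pos'],s['ee_rot'],s['force'],s['gripper_width'])
f=snap('wrist','w2')
s=state();print(s['ee_pos'],s['ee_rot'],s['force'],s['gripper_width'])
E
```

```text
time_s: 3.88
ee_pos: [545.9, -16.7, 172.5]
ee_rot: [-180.0, 0.0, 94.0]
force: [0.9, -0.6, -1.8]
gripper_width: 55.7
time_s: 4.5
ee_pos: [536.1, 53.3, 170.3]
ee_rot: [-179.9, 0.0, 101.0]
force: [-0.2, 1.0, -1.7]
gripper_width: 55.7
[536.12271647  53.34888409 170.30044362] [-1.79924027e+02  1.06473772e-02  1.00984345e+02] [-0.24353472  0.96538278 -1.73541494] 55.71316518045861
[536.12271647  53.34888409 170.30044362] [-1.79924027e+02  1.06473772e-02  1.00984345e+02] [-0.24353472  0.96538278 -1.73541494] 55.71316518045861
[536.4106009   52.70935766 170.49577188] [-1.79951454e+02  2.75162111e-02  1.00943071e+02] [-0.37122303  0.31555382 -2.79146717] 55.667650357885826
```

View pics/w2.png

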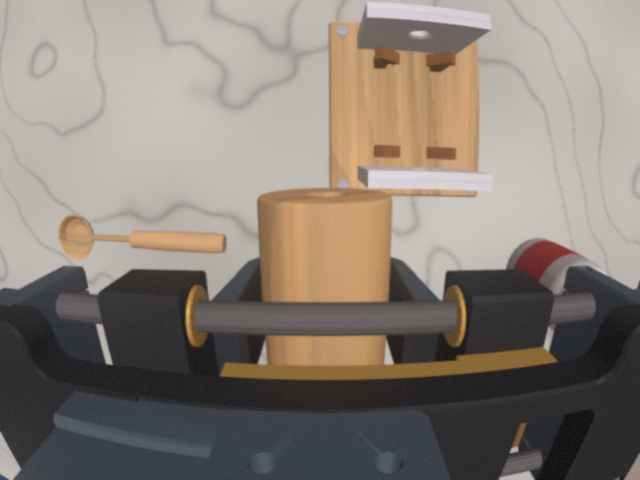

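Run:
```python
from h import *
f=load('w2');cv2.imwrite('pics/w2c.png',cv2.resize(f['frame'][0:205,315:505,::-1],None,fx=2.9,fy=2.9,interpolation=cv2.INTER_CUBIC)[:600,:800])
```

```text
(no output)
```

View pics/w2c.png

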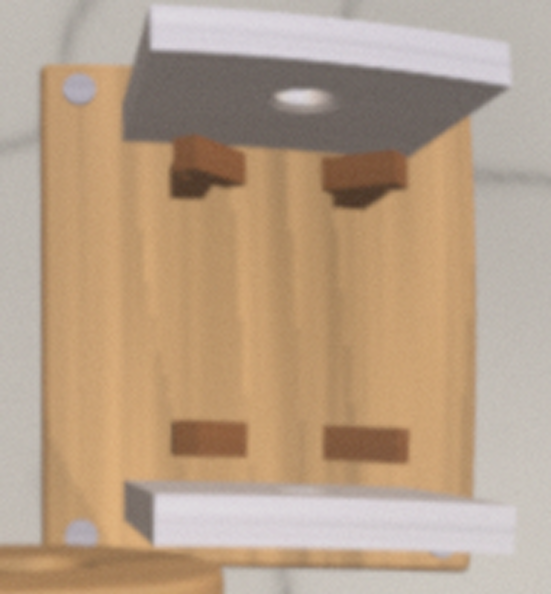

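Run:
```python
from h import *
f=load('w2')
P=lambda a,b,z=95:onplane(f,a/2.9+315-.3,b/2.9-.3,z,True)[:2]
n=[P(153,547),P(515,552),P(153,491),P(515,506)];g=[P(152,7),P(511,45),P(151,48),P(511,86)]
for q in n+g: print(q.round(1))
cn=np.mean(n,0);cg=np.mean(g,0);print('centre',(cn+cg)/2,'sep',np.linalg.norm(cg-cn),'yaw',np.degrees(np.arctan2(*(cg-cn)[::-1])))
for q in [P(42,66,12),P(470,568,12),P(472,300,12),P(42,300,12)]: print(q.round(1))
```

```text
[554.4 102. ]
[642.9 120.5]
[551.7 114.6]
[640.  131.4]
[529.8 229. ]
[618.  246.8]
[531.4 218.2]
[619.4 235.4]
centre [585.96091248 174.73388613] sep 117.3928928260263 yaw 101.0865454661738
[502.8 237.7]
[668.7 111.5]
[650.1 196.3]
[517.2 163.2]
```

Run:
```python
from h import *
f=load('w2'); s=state()
cv2.imwrite('pics/w2d.png',cv2.resize(f['frame'][170:260,240:410,::-1],None,fx=4.5,fy=4.5,interpolation=cv2.INTER_CUBIC)[:600,:800])
R=Ro.from_euler('xyz',s['ee_rot'],degrees=True); p=s['ee_pos']
for (u,v,z) in [(326,188.5,s['ee_pos'][2]+18+28),(326,186.5,s['ee_pos'][2]+18+28)]:
    q=onplane(f,u,v,z,True); print(q,R.inv().apply(q-p))
plan((586,174.5,172),(180,0,101),3)
```

```text
[525.02417257 108.59885119 216.49577188] [ 57.01264318  -0.60867728 -46.02688634]
[524.89533618 109.26123153 216.49577188] [ 57.68743638  -0.60942921 -46.02720977]
now [536.4  52.7 170.5] [-1.7995e+02  3.0000e-02  1.0094e+02] turn/row [-0.02  0.01 -0.02]
[36.7, 23.9, -0.5] [36.7, 23.9, -0.5] [36.7, 24.0, -0.5]
```

View pics/w2d.png

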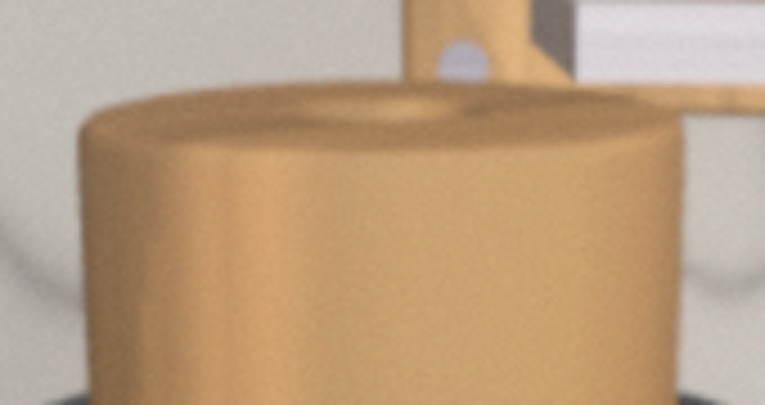

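Run:
```python
from h import *
f=load('w2'); s=state()
R=Ro.from_euler('xyz',s['ee_rot'],degrees=True); p=s['ee_pos']
for (u,v,dz) in [(325,203.3,46),(325,188.2,-10),(324,194.,27)]:
    q=onplane(f,u,v,p[2]+dz,True); print(q,R.inv().apply(q-p))
```

```text
[525.65190332 103.60779271 216.49577188] [ 51.9931769   -0.93982924 -46.02419517]
[525.60079173 103.0727357  160.49577188] [51.50444588 -1.04413517  9.97615448]
[525.04105154 104.45414417 197.49577188] [ 52.94922332  -1.36280943 -27.02428692]
```

```bash
python3 -c "
from h import *
plan((587.7,171,172),(180,0,101),3)"
```

```text
now [536.4  52.7 170.5] [-1.7995e+02  3.0000e-02  1.0094e+02] turn/row [-0.02  0.01 -0.02]
[35.5, 24.3, -0.5] [35.5, 24.3, -0.5] [35.5, 24.3, -0.5]
```

```bash
python3 -m creep '[[1,35.5,24.3,0,0,0,0],[1,35.5,24.3,0,0,0,0],[1,35.5,24.3,0,0,0,0],[1,0,0,30,0,0,0],[1,0,0,30,0,0,0]]'
python3 - <<'E'
from h import *
f=snap('wrist','w3');snap('side','s3')
s=state();print(s['ee_pos'],s['ee_rot'],s['force'],s['gripper_width'])
f=load('s3');cv2.imwrite('pics/s3c.png',cv2.resize(f['frame'][200:400,220:420,::-1],None,fx=3,fy=3,interpolation=cv2.INTER_CUBIC)[:600,:800])
E
```

```text
time_s: 5.18
ee_pos: [588.7, 170.8, 110.0]
ee_rot: [180.0, 0.0, 100.9]
force: [0.8, -0.0, -2.2]
gripper_width: 55.6
[585.71001467 169.60538727 107.2062074 ] [-1.79531909e+02  6.11514440e-02  1.00862743e+02] [-0.74894677 -0.13485689 -2.67700265] 55.87650089294955
```

View pics/w3.png

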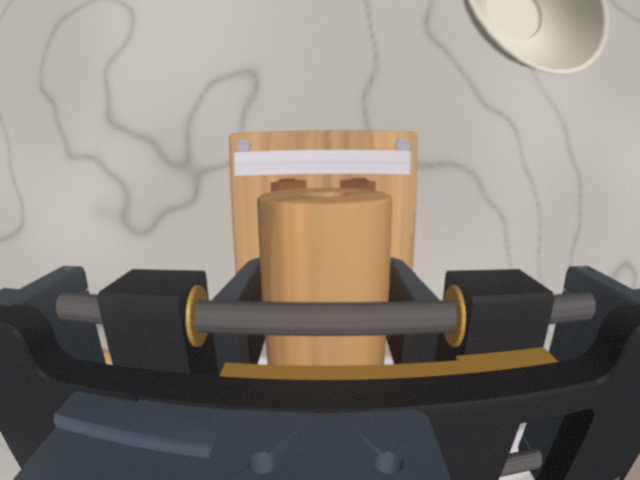

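View pics/s3c.png

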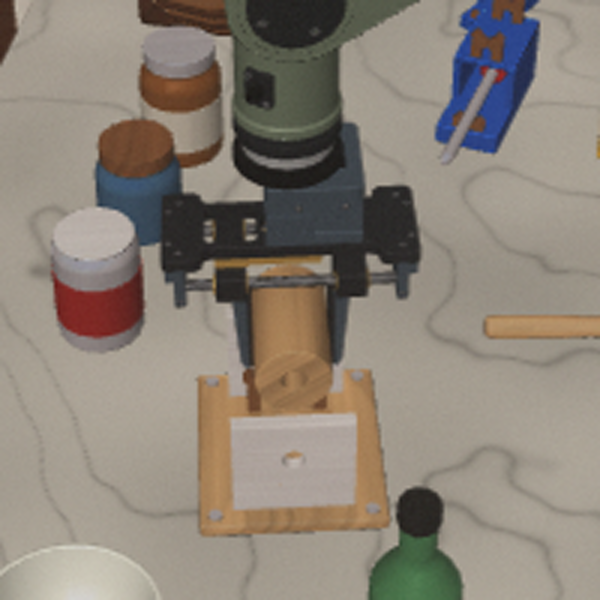

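Run:
```python
from h import *
f=load('w3'); 
for i in range(3):
  s=state();print(s['ee_pos'],s['ee_rot'][2]); 
R=Ro.from_euler('xyz',s['ee_rot'],degrees=True); p=s['ee_pos']
for (u,v,z) in [(234.5,152,95),(410.5,152,95),(234.5,175,95),(410,174.5,95),(325,203.3,p[2]+46),(230,133,12),(417,133,12)]:
    q=onplane(f,u,v,z,True); print(q.round(1),R.inv().apply(q-p).round(1))
```

```text
[585.71001467 169.60538727 107.2062074 ] 100.86274341467768
[585.71001467 169.60538727 107.2062074 ] 100.86274341467768
[585.71001467 169.60538727 107.2062074 ] 100.86274341467768
[529.9 230.1  95. ] [ 69.9 -43.3  12.5]
[616.9 246.7  95. ] [69.9 45.3 11.8]
[531.8 218.5  95. ] [ 58.2 -43.6  12.5]
[619.1 235.5  95. ] [58.4 45.3 11.8]
[578.2 220.7 153.2] [ 51.5   1.9 -46.1]
[504.  239.6  12. ] [ 84.3 -66.3  95.7]
[637.6 265.3  12. ] [84.3 69.8 94.5]
```

```bash
python3 -m creep '[[1,1.5,0,15,0,0,0],[1,0,0,20,0,0,0],[1,0,0,15,0,0,0],[1,0,0,8,0,0,0],[1,0,0,0,0,0,0]]'; python3 -m creep '[[1,0,0,3,0,0,0],[1,0,0,2,0,0,0],[1,0,0,0,0,0,0]]'
```

```text
time_s: 5.9
ee_pos: [587.7, 172.2, 52.7]
ee_rot: [-180.0, 0.0, 100.9]
force: [0.1, -0.5, -2.3]
gripper_width: 55.7
time_s: 6.28
ee_pos: [587.8, 172.3, 48.0]
ee_rot: [180.0, 0.0, 100.9]
force: [-0.4, -0.2, -3.5]
gripper_width: 55.3
```

```bash
python3 -m creep '[[1,0,0,2,0,0,0],[1,0,0,1,0,0,0],[1,0,0,0,0,0,0]]';  python3 -m creep '[[1,0,0,1,0,0,0],[1,0,0,0,0,0,0]]'
python3 - <<'E'
from h import *
f=snap('side','s4');cv2.imwrite('pics/s4c.png',cv2.resize(f['frame'][240:400,250:400,::-1],None,fx=3.7,fy=3.7,interpolation=cv2.INTER_CUBIC)[:600,:800])
E
```

```text
time_s: 6.65
ee_pos: [588.0, 172.4, 46.6]
ee_rot: [179.9, 0.0, 100.9]
force: [-2.5, 0.2, 5.9]
gripper_width: 55.7
time_s: 6.9
ee_pos: [588.0, 172.4, 46.6]
ee_rot: [179.9, -0.0, 100.9]
force: [-5.0, -1.3, 12.6]
gripper_width: 56.1
```

View pics/s4c.png

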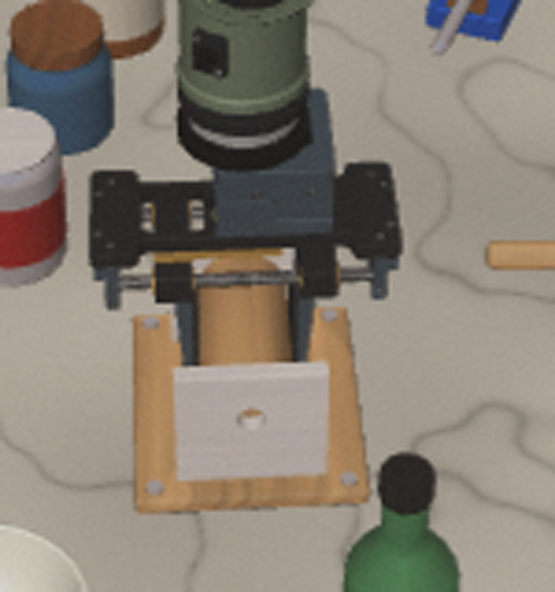

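```bash
python3 -m creep '[[1,0,-1,-1,0,0,0],[0.6,0,0,0,0,0,0],[0,0,0,0,0,0,0],[0,0,0,0,0,0,0],[0,0,0,0,0,0,0]]'; python3 -m creep '[[0,0,0,-20,0,0,0],[0,0,0,-40,0,0,0],[0,0,0,-50,0,0,0],[0,0,0,-50,0,0,0],[0,-50,0,0,0,0,0]]'
python3 - <<'E'
from h import *
f=snap('side','s5');cv2.imwrite('pics/s5c.png',cv2.resize(f['frame'][260:400,250:390,::-1],None,fx=4,fy=4,interpolation=cv2.INTER_CUBIC)[:600,:800])
f=snap('wrist','w5')
E
```

```text
time_s: 7.58
ee_pos: [586.7, 172.1, 44.5]
ee_rot: [-180.0, 0.0, 100.9]
force: [-0.1, 0.1, 0.1]
gripper_width: 83.4
time_s: 8.2
ee_pos: [598.7, 125.4, 209.8]
ee_rot: [179.4, -0.0, 101.2]
force: [1.0, -0.2, -0.7]
gripper_width: 90.9
```

View pics/s5c.png

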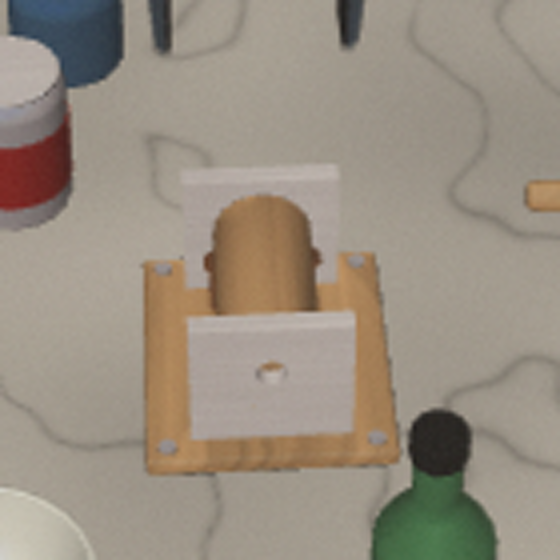

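View pics/w5.png

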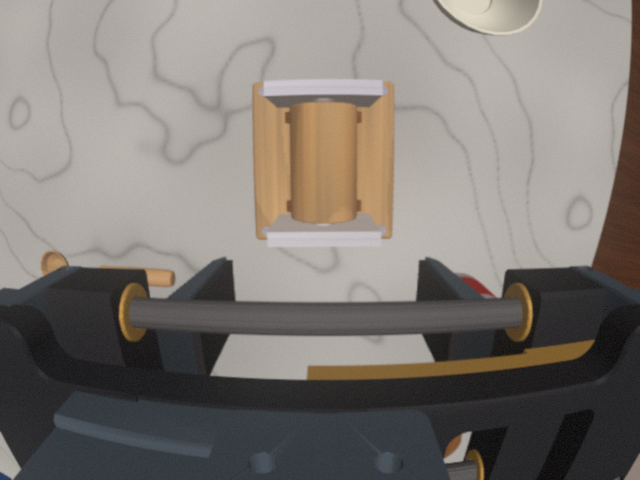

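Run:
```python
from h import *
f=load('w5')
ed={}
for (u,v,z) in [(263,246,95),(381,245,95),(268,234,95),(381,233,95),(264,82,95),(382,82,95),(263,94,95),(382,94,95)]:
    q=onplane(f,u,v,z,True); print(q.round(1))
t=load('t1')
for u,v in [(322.5,291.3),(363.8,300.6)]: print(onplane(t,u,v,33).round(1))
plan((466,-300,210),(180,0,77),12)
```

```text
[550.7 102.6  95. ]
[642.5 121.   95. ]
[553.2 113.   95. ]
[640.3 130.5  95. ]
[529.7 228.8  95. ]
[617.2 245.5  95. ]
[530.7 219.4  95. ]
[618.9 236.3  95. ]
[ 493.9 -175.5   33. ]
[ 467.8 -295.1   33. ]
now [597.2 119.6 205.9] [1.7989e+02 1.3000e-01 1.0072e+02] turn/row [0.01 0.01 1.98]
[-32.3, -17.2, -0.3] [-32.9, -16.1, -0.3] [-33.4, -15.0, -0.3] [-33.9, -13.8, -0.3] [-34.4, -12.6, -0.3] [-34.8, -11.4, -0.3] [-35.2, -10.2, -0.3] [-35.5, -9.0, -0.3] [-35.8, -7.8, -0.3] [-36.0, -6.5, -0.3] [-36.3, -5.3, -0.3] [-36.4, -4.0, -0.3]
```

```bash
python3 -m creep '[[0,-32,-17,0,0,0,2],[0,-33,-16,0,0,0,2],[0,-33,-15,0,0,0,2],[0,-34,-14,0,0,0,2],[0,-34,-13,0,0,0,2]]' 60; python3 -m creep '[[0,-35,-11,0,0,0,2],[0,-35,-10,0,0,0,2],[0,-35,-9,0,0,0,2],[0,-36,-8,0,0,0,2],[0,-36,-6,0,0,0,2]]'; python3 -m creep '[[0,-36,-5,0,0,0,2],[0,-36,-4,0,0,0,2],[0,0,0,0,0,0,0]]'
python3 - <<'E'
from h import *
f=snap('wrist','w6'); s=state(); print(s['ee_pos'],s['ee_rot'])
E
```

```text
time_s: 8.93
ee_pos: [541.0, -51.7, 204.3]
ee_rot: [-179.9, -0.0, 90.8]
force: [0.6, -0.6, -0.0]
gripper_width: 91.2
time_s: 9.55
ee_pos: [487.5, -226.1, 204.4]
ee_rot: [-180.0, -0.0, 80.8]
force: [0.2, 0.5, -0.2]
gripper_width: 91.1
time_s: 9.93
ee_pos: [465.8, -296.3, 204.3]
ee_rot: [-179.9, -0.0, 76.7]
force: [0.4, 0.6, -0.2]
gripper_width: 91.0
[ 466.1602283  -295.03636307  204.26043041] [-1.79937556e+02 -5.58659968e-02  7.67891699e+01]
```

View pics/w6.png

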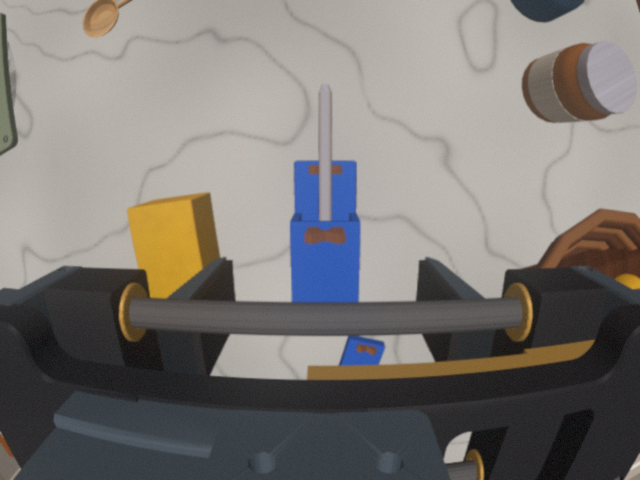

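Run:
```python
from h import *
f=load('w6'); 
V=lambda u,v,z:onplane(f,u,v,z,True).round(1)
print('tip',V(325,85.5,33),'rod',V(325.3,215,33),V(325.2,150,33))
a,b=V(294.5,161,20),V(356,160.5,20); print('front floor',a,b)
c,d=V(291.5,221,68),V(359.5,221,68);print('hood front',c,d)
hood=(a+b)/2; print('front mid',hood)
cv2.imwrite('pics/w6c.png',cv2.resize(f['frame'][70:260,270:380,::-1],None,fx=3.1,fy=3.1,interpolation=cv2.INTER_CUBIC)[:600,:800])
```

```text
tip [ 493.9 -170.    33. ] rod [ 466.6 -287.1   33. ] [ 480.3 -228.3   33. ]
front floor [ 449.6 -231.7   20. ] [ 506.5 -244.6   20. ]
hood front [ 439.1 -279.6   68. ] [ 494.9 -292.7   68. ]
front mid [ 478.05 -238.15   20.  ]
```

View pics/w6c.png

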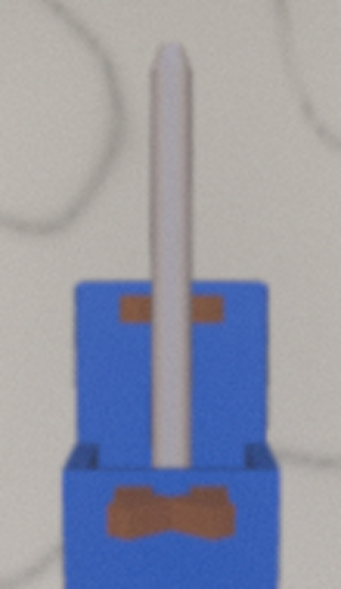

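```bash
python3 -c "
from h import *
plan((484,-213,100),(180,0,77),3)
plan((484,-213,100),(180,0,77),1)"
```

```text
now [ 466.2 -295.   204.3] [-1.7994e+02 -6.0000e-02  7.6790e+01] turn/row [-0.02 -0.02 -0.07]
[27.9, -0.4, 34.8] [28.0, -0.4, 34.8] [28.0, -0.4, 34.8] 
now [ 466.2 -295.   204.3] [-1.7994e+02 -6.0000e-02  7.6790e+01] turn/row [-0.06 -0.06 -0.21]
[83.8, -1.3, 104.3]
```

```bash
python3 -m creep '[[0,28,0,30,0,0,0],[0,28,0,30,0,0,-0.2],[0,28,-1,30,0,0,0],[0,0,0,14,0,0,0],[0,0,0,0,0,0,0]]' 60; python3 -m creep '[[0,0,0,0,0,0,0],[0,0,0,0,0,0,0]]'
python3 - <<'E'
from h import *
f=snap('wrist','w7'); s=state(); print(s['ee_pos'],s['ee_rot'])
R=Ro.from_euler('xyz',s['ee_rot'],degrees=True)
E
```

```text
time_s: 10.6
ee_pos: [484.3, -212.3, 100.3]
ee_rot: [-179.9, -0.0, 77.2]
force: [0.8, -0.1, -0.4]
gripper_width: 91.6
time_s: 10.85
ee_pos: [485.2, -213.7, 102.0]
ee_rot: [179.9, 0.0, 77.0]
force: [-0.3, -0.6, -0.1]
gripper_width: 91.3
[ 484.97917128 -213.57165935  101.85611523] [1.79889363e+02 2.92669442e-02 7.70404154e+01]
```

View pics/w7.png

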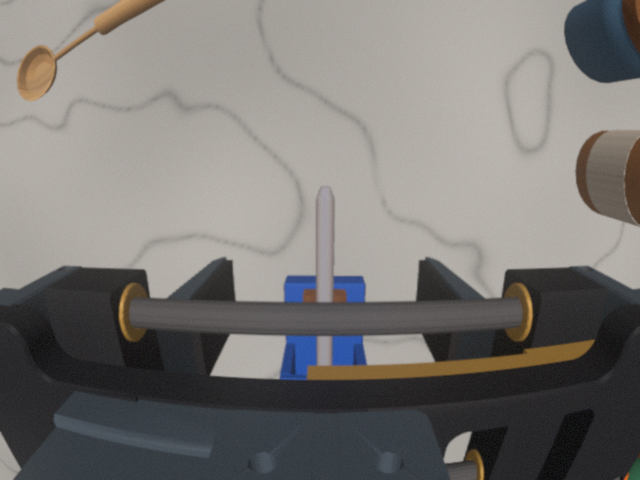

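```bash
python3 -c "
from h import *
f=load('w7');s=state();R=Ro.from_euler('xyz',s['ee_rot'],degrees=True)
for u,v,z in [(325,186,33),(285,277.5,20),(364,277,20)]:
  q=onplane(f,u,v,z,True);print(q.round(1),R.inv().apply(q-s['ee_pos']).round(1))
"
python3 -m creep '[[0,0,0,30,0,0,0],[0,0,0,30,0,0,0],[0,0,0,20,0,0,0],[0,0,0,6.5,0,0,0],[0,0,0,0,0,0,0]]'
```

```text
[ 494.2 -168.7   33. ] [45.8 -1.2 68.8]
[ 451.1 -227.4   20. ] [-21.  -30.1  81.8]
[ 506.7 -239.9   20. ] [-20.7  26.9  81.9]
time_s: 11.52
ee_pos: [484.8, -213.1, 14.8]
ee_rot: [180.0, 0.0, 77.1]
force: [1.0, -0.2, -0.1]
gripper_width: 90.9
```

```bash
python3 -m creep '[[0,0,0,0,0,0,0],[0.8,0,0,0,0,0,0],[1,0,0,0,0,0,0],[1,0,0,0,0,0,0],[1,0,0,0,0,0,0]]' 60;python3 -m creep '[[1,0,0,0,0,0,0],[1,0,0,0,0,0,0],[1,0,0,0,0,0,0]]'
```

```text
time_s: 12.15
ee_pos: [484.5, -212.8, 14.5]
ee_rot: [180.0, 0.0, 77.1]
force: [-0.3, -0.2, 0.8]
gripper_width: 54.1
time_s: 12.52
ee_pos: [484.5, -212.8, 14.4]
ee_rot: [-180.0, 0.0, 77.1]
force: [-0.3, -0.3, 0.2]
gripper_width: 24.0
```

```bash
python3 -m creep '[[1,0,0,0,0,0,0],[1,0,0,0,0,0,0],[1,0,0,0,0,0,0]]';python3 -m creep '[[1,0,0,0,0,0,0],[1,0,0,-4,0,0,0],[1,0,0,-4,0,0,0],[1,0,0,-3,0,0,0],[1,0,0,0,0,0,0]]'
python3 - <<'E'
from h import *
f=snap('side','s8');cv2.imwrite('pics/s8c.png',cv2.resize(f['frame'][130:270,340:480,::-1],None,fx=4.2,fy=4.2,interpolation=cv2.INTER_CUBIC)[:600,:800])
E
```

```text
time_s: 12.9
ee_pos: [484.7, -212.8, 14.5]
ee_rot: [180.0, 0.0, 77.1]
force: [0.9, -0.4, -0.7]
gripper_width: 10.8
time_s: 13.52
ee_pos: [484.7, -212.9, 25.8]
ee_rot: [180.0, 0.0, 77.1]
force: [0.1, -0.5, -1.5]
gripper_width: 10.8
```

View pics/s8c.png

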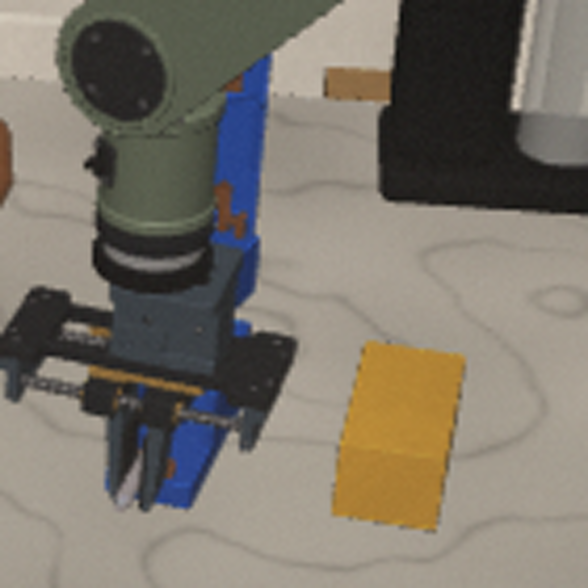

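Run:
```python
from h import *
f=snap('wrist','w8');s=state();print(s['force'],s['torque'])
cv2.imwrite('pics/w8c.png',cv2.resize(f['frame'][170:400,225:425,::-1],None,fx=2.6,fy=2.6,interpolation=cv2.INTER_CUBIC)[:600,:800])
```

```text
[ 0.79432298  0.21950042 -1.49349256] [ 0.03638287 -0.10503711  0.0398857 ]
```

View pics/w8c.png

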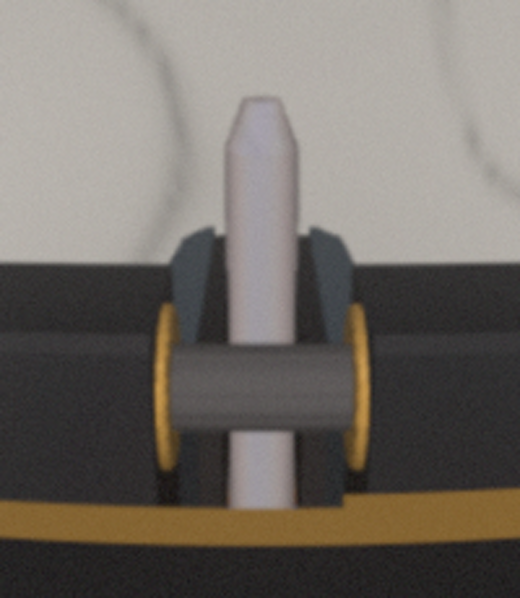

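Run:
```python
from h import *
f=load('w8');s=state();R=Ro.from_euler('xyz',s['ee_rot'],degrees=True)
c,d=ray(f,325,208.5,True);c=R.inv().apply(c-s['ee_pos']);d=R.inv().apply(d)
for x in(43,44,45,46): print(x,(c+d*(x-c[0])/d[0]).round(1))
```

```text
43 [43.  -1.2 -6.8]
44 [ 44.   -1.2 -13.2]
45 [ 45.   -1.2 -19.6]
46 [ 46.   -1.2 -26. ]
```

```bash
python3 -m creep '[[1,5,0,0,0,0,0],[1,10,0,0,0,0,0],[1,15,0,0,0,0,0],[1,5,0,0,0,0,0]]'; python3 -m creep '[[1,10,0,0,0,0,0],[1,15,0,0,0,0,0],[1,15,0,0,0,0,0],[1,15,0,0,0,0,0],[1,10,0,0,0,0,0]]'
python3 - <<'E'
from h import *
f=snap('side','s9');cv2.imwrite('pics/s9c.png',cv2.resize(f['frame'][130:270,340:480,::-1],None,fx=4.2,fy=4.2,interpolation=cv2.INTER_CUBIC)[:600,:800])
f=snap('wrist','w9');print(state()['force'],state()['torque'])
f=snap('top','t9');cv2.imwrite('pics/t9c.png',cv2.resize(f['frame'][230:350,290:430,::-1],None,fx=4.2,fy=4.2,interpolation=cv2.INTER_CUBIC)[:600,:800])
E
```

```text
time_s: 14.12
ee_pos: [492.5, -177.3, 25.4]
ee_rot: [-180.0, -0.0, 77.2]
force: [-0.1, 0.1, -1.3]
gripper_width: 11.3
time_s: 14.75
ee_pos: [507.1, -114.2, 25.5]
ee_rot: [180.0, 0.0, 77.1]
force: [-0.2, -0.3, -1.6]
gripper_width: 10.8
[ 0.10405149  0.36815977 -1.45501447] [ 0.05243581 -0.07925017 -0.02302369]
```

View pics/s9c.png

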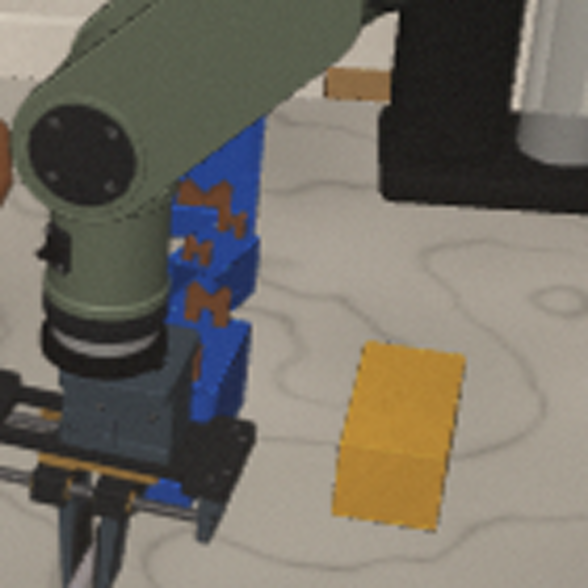

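View pics/t9c.png

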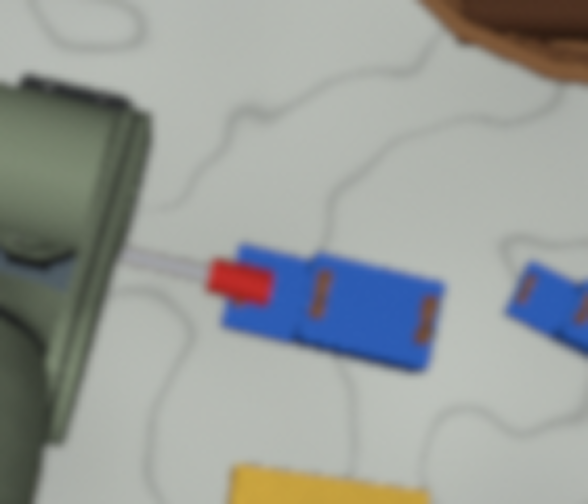

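```bash
python3 -m creep '[[1,10,0,-10,0,0,0],[1,10,0,-30,0,0,0],[1,0,0,-30,0,0,0],[1,0,0,-25,0,0,0],[1,0,0,0,0,0,0]]'
python3 - <<'E'
from h import *
s=state();print(s['ee_pos'],s['torque'])
f=snap('side','s10');cv2.imwrite('pics/s10c.png',cv2.resize(f['frame'][130:270,340:480,::-1],None,fx=4.2,fy=4.2,interpolation=cv2.INTER_CUBIC)[:600,:800])
f=snap('wrist','w10')
f=snap('top','t10');cv2.imwrite('pics/t10c.png',cv2.resize(f['frame'][230:350,290:430,::-1],None,fx=4.2,fy=4.2,interpolation=cv2.INTER_CUBIC)[:600,:800])
plan((471.6,-270.2,122),(180,0,77),5)
E
```

```text
time_s: 15.52
ee_pos: [512.9, -96.0, 122.8]
ee_rot: [179.7, -0.0, 77.1]
force: [0.4, -0.1, -2.1]
gripper_width: 10.9
[512.8936124  -96.03318422 122.7567273 ] [ 0.05517526 -0.13901142  0.02979632]
now [510.5 -95.7 119.6] [-179.9     0.     77.07] turn/row [-0.02  0.    0.01]
[-35.8, 0.2, -0.5] [-35.8, 0.2, -0.5] [-35.8, 0.2, -0.5] [-35.8, 0.2, -0.5] [-35.8, 0.3, -0.5]
```

View pics/s10c.png

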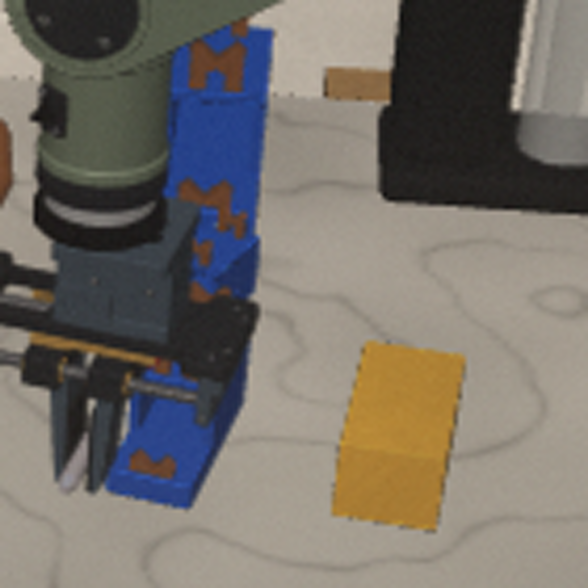

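View pics/t10c.png

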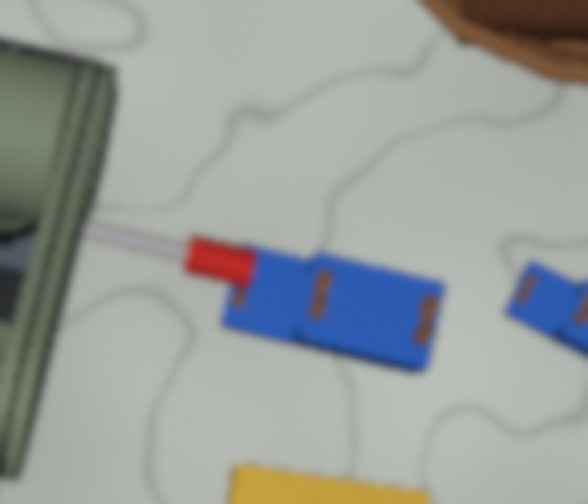

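```bash
python3 -m creep '[[1,-36,0,0,0,0,0],[1,-36,0,0,0,0,0],[1,-36,0,0,0,0,0],[1,-36,0,0,0,0,0],[1,-35,1,0,0,0,0]]'; python3 -m creep '[[1,0,0,5,0,0,0],[1,0,0,0,0,0,0],[1,0,0,0,0,0,0]]'
python3 - <<'E'
from h import *
f=snap('side','s11');cv2.imwrite('pics/s11c.png',cv2.resize(f['frame'][120:260,340:480,::-1],None,fx=4.2,fy=4.2,interpolation=cv2.INTER_CUBIC)[:600,:800])
f=snap('wrist','w11')
f=snap('top','t11');cv2.imwrite('pics/t11c.png',cv2.resize(f['frame'][230:350,310:450,::-1],None,fx=4.2,fy=4.2,interpolation=cv2.INTER_CUBIC)[:600,:800])
s=state();print(s['ee_pos'],s['ee_rot'],s['force'])
plan((471.6,-270.2,110),(180,0,77),1)
E
```

```text
time_s: 16.3
ee_pos: [471.1, -271.2, 118.9]
ee_rot: [-179.8, -0.1, 77.1]
force: [0.5, -0.3, -1.0]
gripper_width: 10.1
time_s: 16.68
ee_pos: [472.2, -269.4, 114.9]
ee_rot: [-179.9, -0.0, 77.2]
force: [-0.3, -0.1, -0.8]
gripper_width: 10.7
[ 472.54779685 -269.77543781  115.49422114] [ 1.79998473e+02 -2.28399302e-03  7.71548456e+01] [ 0.32523983 -0.28183115 -0.35177721]
now [ 472.5 -269.8  115.5] [180.    -0.    77.15] turn/row [ 0.   -0.    0.15]
[-0.6, -0.8, 5.5]
```

View pics/s11c.png

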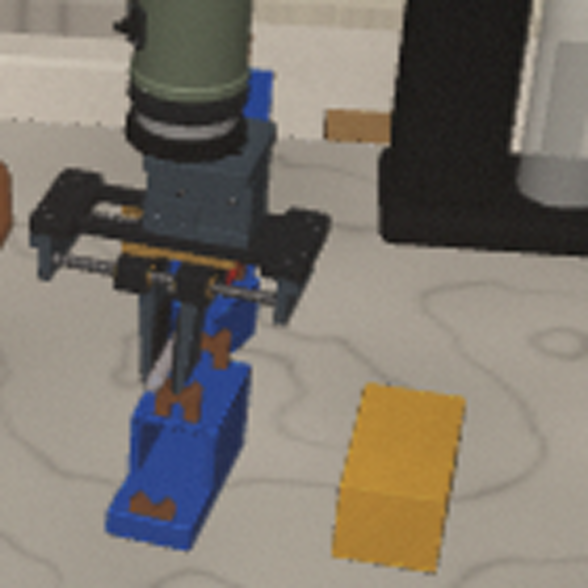

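View pics/t11c.png

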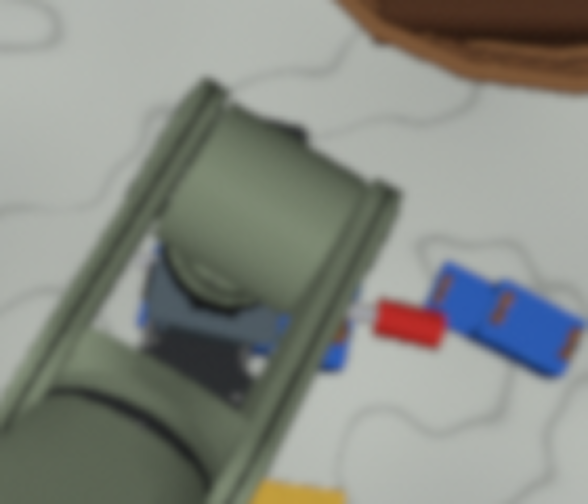

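View pics/w11.png

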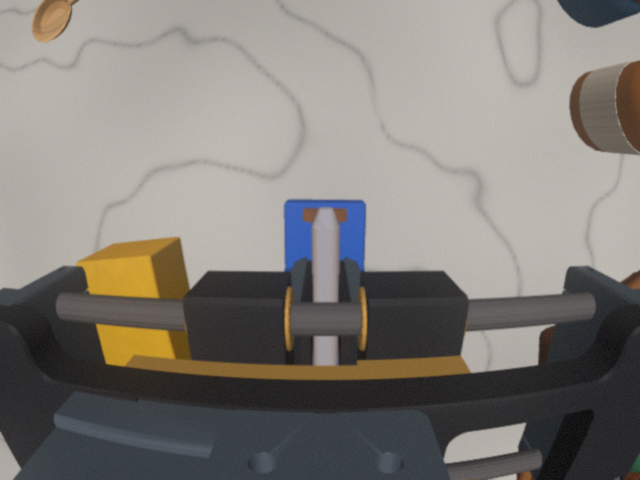

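Run:
```python
from h import *
t=load('t11');f=load('w11')
u=np.array([np.cos(np.radians(77)),np.sin(np.radians(77))]);O=np.array([463.1,-306.2]);n=np.array([u[1],-u[0]])
for z in(134,):
  for px in [(376,317),(444,335)]:
    q=onplane(t,px[0]/4.2+310,px[1]/4.2+230,z)[:2];print(q,(q-O)@u,(q-O)@n)
q=onplane(f,325.5,208.5,134,True)[:2];print('tip',(q-O)@u,(q-O)@n)
a=onplane(f,285,201,20,True)[:2];b=onplane(f,366,201,20,True)[:2]; m=(a+b)/2;print('front',(m-O)@u,(m-O)@n)
s=state();print('tcp',(s['ee_pos'][:2]-O)@u,(s['ee_pos'][:2]-O)@n)
```

```text
[ 446.03407138 -380.88672945] -76.61151205425752 0.17232856053222398
[ 434.92312217 -423.86742677] -120.99003662581119 -0.9852945642078236
tip 82.72296229774716 -0.41006515932370796
front 70.55394207366771 -0.4068775096177407
tcp 37.61629488101762 1.01190675755431
```

```bash
python3 -m creep '[[1,0,0,12,0,0,0],[1,0,0,12,0,0,0],[1,0,0,8,0,0,0],[1,0,0,4,0,0,0],[1,0,0,0,0,0,0]]'; python3 -m creep '[[1,0,0,2,0,0,0],[1,0,0,1,0,0,0],[1,0,0,0,0,0,0]]'
```

```text
time_s: 17.45
ee_pos: [472.2, -270.5, 79.1]
ee_rot: [-180.0, -0.0, 77.1]
force: [0.7, -0.2, -2.2]
gripper_width: 10.8
time_s: 17.82
ee_pos: [472.6, -270.7, 77.4]
ee_rot: [179.9, 0.0, 77.1]
force: [-1.1, 0.9, 4.2]
gripper_width: 10.9
```

```bash
python3 -m creep '[[1,0,0,1,0,0,0],[1,0,0,0,0,0,0]]'
python3 - <<'E'
from h import *
f=snap('side','s12');cv2.imwrite('pics/s12c.png',cv2.resize(f['frame'][140:240,350:450,::-1],None,fx=5.8,fy=5.8,interpolation=cv2.INTER_CUBIC)[:600,:800])
s=state();print(s['force'],s['torque'])
E
```

```text
time_s: 18.08
ee_pos: [472.7, -270.8, 77.1]
ee_rot: [179.9, 0.0, 77.1]
force: [-2.4, 2.0, 10.5]
gripper_width: 10.9
[-3.45820139  1.37951528  9.77370419] [ 0.08064985  0.45073423 -0.11010303]
```

View pics/s12c.png

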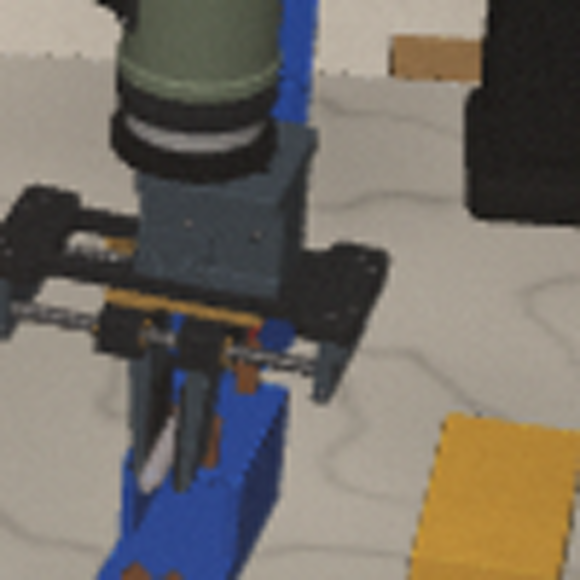

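```bash
python3 -m creep '[[1,0,-0.7,-0.5,0,0,0],[0.8,0,0,0,0,0,0],[0.6,0,0,0,0,0,0],[0.5,0,0,0,0,0,0],[0.5,0,0,0,0,0,0]]'
python3 - <<'E'
from h import *
f=snap('side','s13');cv2.imwrite('pics/s13c.png',cv2.resize(f['frame'][140:240,350:450,::-1],None,fx=5.8,fy=5.8,interpolation=cv2.INTER_CUBIC)[:600,:800])
f=snap('wrist','w13')
s=state();print(s['force'],s['torque'])
E
```

```text
time_s: 18.75
ee_pos: [471.6, -270.4, 75.8]
ee_rot: [-180.0, -0.0, 77.1]
force: [0.2, 0.3, 0.2]
gripper_width: 44.0
[-0.45109988 -0.27200395 -0.04649811] [ 0.00736795 -0.0789969   0.06659049]
```

View pics/s13c.png

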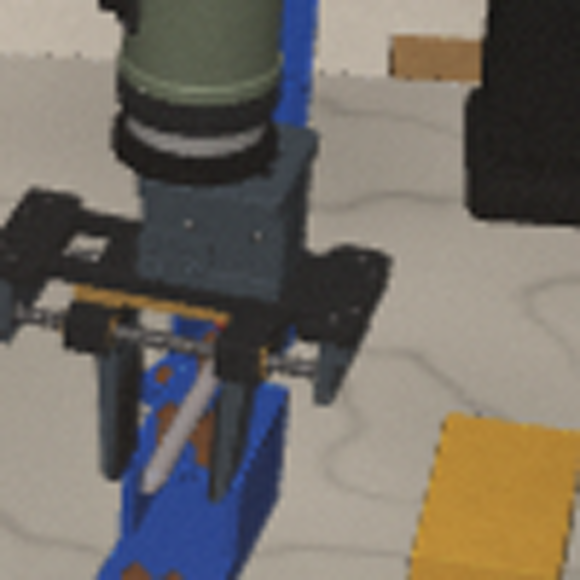

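View pics/w13.png

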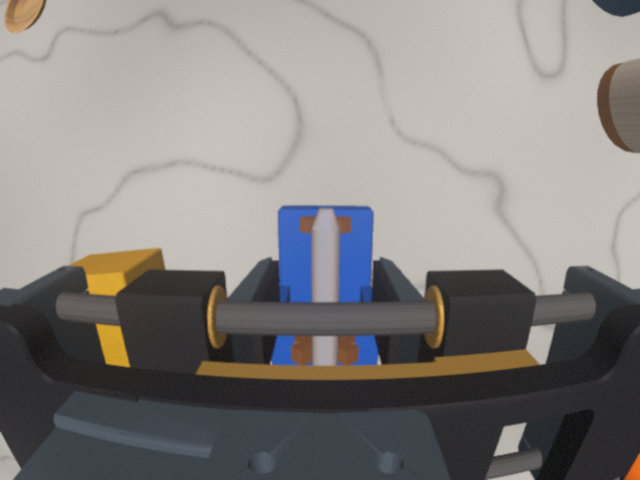

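```bash
python3 -m creep '[[0.3,0,0,-15,0,0,0],[0,0,0,-40,0,0,0],[0,-30,0,-25,0,0,0],[0,-35,0,0,0,0,0],[0,-35,0,0,0,0,0]]'; python3 -m creep '[[0,-34,0,0,0,0,0],[0,0,0,0,0,0,0]]'
python3 - <<'E'
from h import *
f=snap('wrist','w14');f=snap('top','t14');cv2.imwrite('pics/t14c.png',cv2.resize(f['frame'][230:350,310:450,::-1],None,fx=4.2,fy=4.2,interpolation=cv2.INTER_CUBIC)[:600,:800])
s=state();print(s['ee_pos'],s['ee_rot'])
E
```

```text
time_s: 19.48
ee_pos: [449.5, -369.0, 157.9]
ee_rot: [179.9, 0.1, 77.1]
force: [1.0, -0.4, 0.3]
gripper_width: 90.3
time_s: 19.73
ee_pos: [441.3, -403.1, 156.9]
ee_rot: [179.9, 0.1, 76.9]
force: [-0.2, 0.1, -0.3]
gripper_width: 91.5
[ 441.68432201 -400.83051135  156.56380636] [ 1.79971298e+02 -1.07377308e-02  7.70500155e+01]
```

View pics/w14.png

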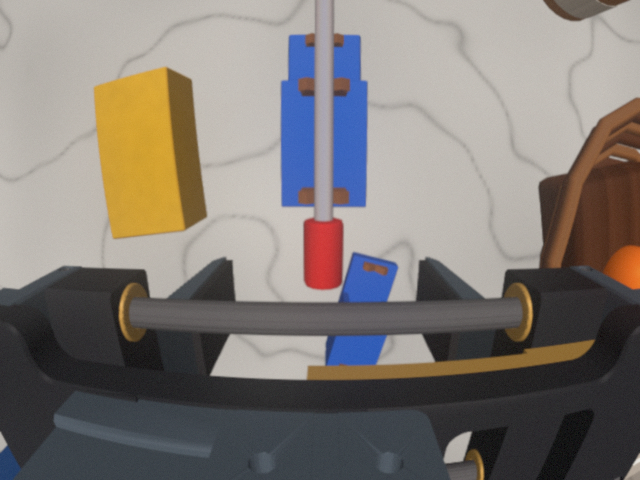

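View pics/t14c.png

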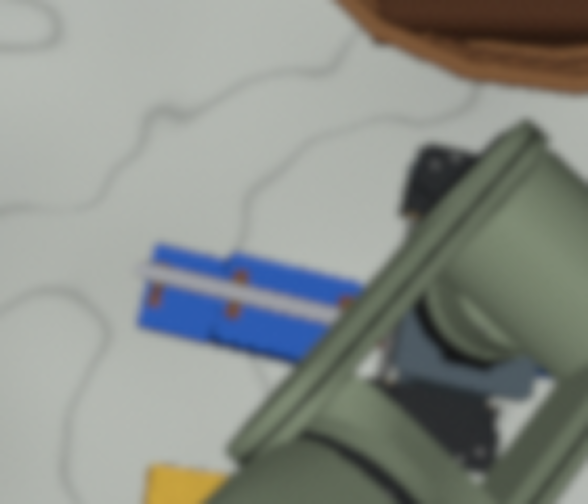

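Run:
```python
from h import *
f=load('w14');s=state();R=Ro.from_euler('xyz',s['ee_rot'],degrees=True)
for u,v,z in [(323,222.5,108),(323,219.5,101),(323,288,95),(324,5,95),(323.5,160,95)]:
  q=onplane(f,u,v,z,True);print(R.inv().apply(q-s['ee_pos']).round(1))
```

```text
[23.5 -2.3 48.6]
[24.  -2.3 55.6]
[-23.6  -2.5  61.6]
[162.3  -1.5  61.6]
[60.5 -2.  61.6]
```

```bash
python3 -m creep '[[0,0,-1,25,0,0,0],[0,0,0,30,0,0,0],[0,0,0,20,0,0,0],[0,0,0,5.5,0,0,0],[0.4,0,0,0,0,0,0]]' 60; python3 -m creep '[[0.6,0,0,0,0,0,0],[1,0,0,0,0,0,0],[1,0,0,0,0,0,0],[1,0,0,0,0,0,0],[1,0,0,0,0,0,0]]';  python3 -m creep '[[1,0,0,0,0,0,0],[1,0,0,0,0,0,0],[1,0,0,0,0,0,0]]'
```

```text
time_s: 20.45
ee_pos: [441.2, -400.3, 76.0]
ee_rot: [180.0, 0.0, 77.1]
force: [-0.0, -0.4, -0.7]
gripper_width: 83.7
time_s: 21.08
ee_pos: [440.7, -400.8, 75.5]
ee_rot: [180.0, 0.0, 77.1]
force: [0.7, 0.3, -0.1]
gripper_width: 34.1
time_s: 21.45
ee_pos: [440.7, -400.8, 75.4]
ee_rot: [-180.0, 0.0, 77.1]
force: [-0.4, -0.1, 0.4]
gripper_width: 25.5
```

Run:
```python
from h import *
t=load('top0')
for n,u,v,z in [('tin',246,196.5,100),('can',294.5,198.5,90),('jar',335,201.5,115),('spoon',262,369,10),('spoonhandle',257,310,10)]: print(n,onplane(t,u,v,z).round())
v=np.array([np.cos(np.radians(101.05)),np.sin(np.radians(101.05))])
for d in (-260,-238-22.5+156+60,-87.5): print(d,np.array([585.5,174.6])+d*v)
plan((440.7,-400.8,140),(180,0,77),2)
plan((635.4,-80.9,140),(180,0,101),12,p0=(440.7,-400.8,140),r0=(180,0,77.1))
```

```text
tin [759.  47. 100.]
can [757. -92.  90.]
jar [ 741. -209.  115.]
spoon [272.  -3.  10.]
spoonhandle [440.  16.  10.]
-260 [635.33304402 -80.57967733]
-44.5 [594.02911715 130.92501676]
-87.5 [602.27073597  88.72222397]
now [ 440.7 -400.8   75.4] [-180.      0.     77.08] turn/row [-0.    0.    0.04]
[-0.0, 0.0, -32.3] [-0.0, 0.0, -32.3] 
now [ 440.7 -400.8  140. ] [-180.     0.    77.1] turn/row [ 0.    0.   -1.99]
[29.6, 9.9, 0.0] [29.2, 10.9, 0.0] [28.9, 11.9, 0.0] [28.4, 12.9, 0.0] [28.0, 13.9, 0.0] [27.5, 14.8, 0.0] [26.9, 15.8, 0.0] [26.4, 16.7, 0.0] [25.8, 17.6, 0.0] [25.1, 18.5, 0.0] [24.5, 19.4, 0.0] [23.8, 20.2, 0.0]
```

```bash
python3 -m creep '[[1,0,0,-5,0,0,0],[1,0,0,-20,0,0,0],[1,0,0,-25,0,0,0],[1,0,0,-15,0,0,0],[1,0,0,0,0,0,0]]'; python3 -m creep '[[1,30,10,0,0,0,-2],[1,29,11,0,0,0,-2],[1,29,12,0,0,0,-2],[1,28,13,0,0,0,-2],[1,28,14,0,0,0,-2]]'; python3 -m creep '[[1,27.5,15,0,0,0,-2],[1,27,16,0,0,0,-2],[1,26,17,0,0,0,-2],[1,26,18,0,0,0,-2],[1,25,18.5,0,0,0,-2]]'; python3 -m creep '[[1,24.5,19.5,0,0,0,-2],[1,24,20,0,0,0,-2],[1,0,0,0,0,0,0],[1,0,0,0,0,0,0]]'
python3 - <<'E'
from h import *
s=state();print(s['ee_pos'],s['ee_rot'],s['torque'])
f=snap('wrist','w15');f=snap('side','s15');cv2.imwrite('pics/s15c.png',cv2.resize(f['frame'][200:400,260:460,::-1],None,fx=3,fy=3,interpolation=cv2.INTER_CUBIC)[:600,:800])
E
```

```text
time_s: 22.08
ee_pos: [441.2, -401.2, 141.6]
ee_rot: [179.9, 0.1, 77.1]
force: [0.6, 0.4, -2.0]
gripper_width: 25.1
time_s: 22.7
ee_pos: [522.2, -266.4, 139.1]
ee_rot: [-179.9, -0.0, 87.2]
force: [-0.4, 0.3, -1.4]
gripper_width: 25.4
time_s: 23.32
ee_pos: [604.3, -133.3, 139.0]
ee_rot: [-179.9, -0.0, 97.2]
force: [0.2, -0.6, -1.9]
gripper_width: 25.3
time_s: 23.82
ee_pos: [636.0, -81.0, 139.4]
ee_rot: [-179.9, -0.0, 101.1]
force: [-0.3, 0.7, -1.7]
gripper_width: 25.0
[635.98333729 -81.02414754 139.37471246] [-1.79867641e+02 -7.62780603e-03  1.01095240e+02] [-0.08298723 -0.10930553  0.01473811]
```

View pics/w15.png

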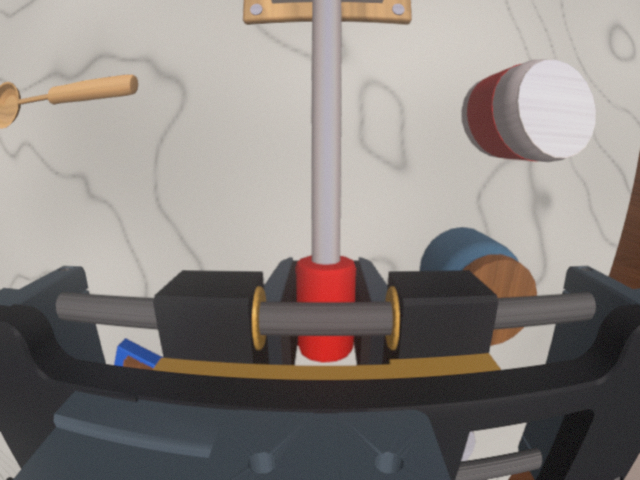

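View pics/s15c.png

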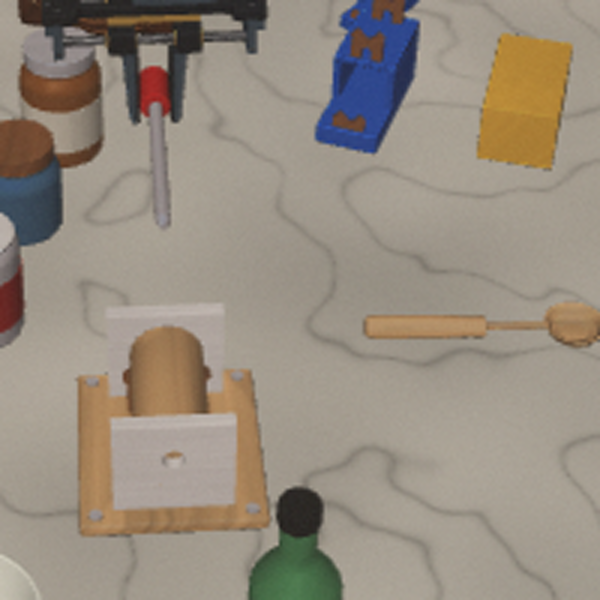

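Run:
```python
from h import *
f=load('s15');s=state();R=Ro.from_euler('xyz',s['ee_rot'],degrees=True)
cv2.imwrite('pics/s15d.png',cv2.resize(f['frame'][215:285,285:345,::-1],None,fx=8.5,fy=8.5,interpolation=cv2.INTER_CUBIC)[:600,:800])
for nm,u,v,x in [('tip',314.4,273.7,156+23),('shoulder',312,236.0,23)]:
    c,d=ray(f,u,v);c=R.inv().apply(c-s['ee_pos']);d=R.inv().apply(d)
    print(nm,(c+d*(x-c[0])/d[0]).round(1))
# predicted pixels for level rod
for x in(23,60,100,140,179): print(x,proj(f,s['ee_pos']+R.apply([x,0,-19.6])).round(1))
```

```text
tip [179.    0.6 -22.5]
shoulder [ 23.   -0.7 -16.3]
23 [311.7 234.9]
60 [312.3 243.7]
100 [313.1 253.7]
140 [313.9 264.1]
179 [314.7 274.7]
```

View pics/s15d.png

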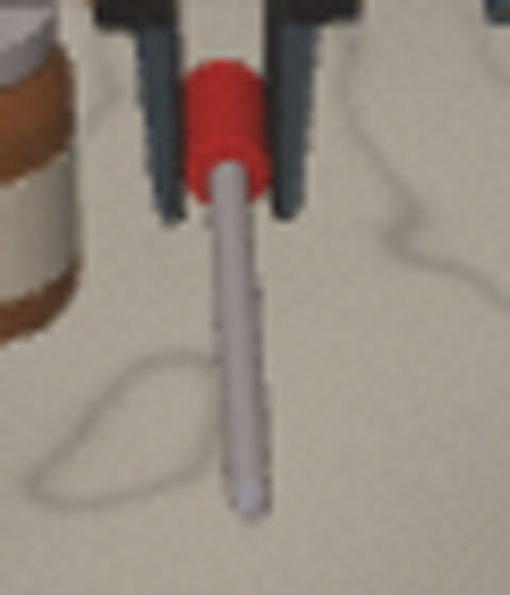

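```bash
python3 -m creep '[[1,0,0,30,0,0,0],[1,0,0,30,0,0,0],[1,0,0,25,0,0,0],[1,0,0,12,0,0,0],[1,0,0,0,0,0,0]]'; python3 -m creep '[[1,0,0,0,0,0,0],[1,0,0,0,0,0,0]]'
python3 - <<'E'
from h import *
s=state();print(s['ee_pos'],s['ee_rot'])
w=snap('wrist','w16');f=snap('side','s16');cv2.imwrite('pics/s16c.png',cv2.resize(f['frame'][230:380,250:370,::-1],None,fx=4,fy=4,interpolation=cv2.INTER_CUBIC)[:600,:800])
cv2.imwrite('pics/w16c.png',cv2.resize(w['frame'][0:300,200:450,::-1],None,fx=2,fy=2,interpolation=cv2.INTER_CUBIC)[:600,:800])
C=np.array([585.5,174.6]);v=np.array([np.cos(np.radians(101.05)),np.sin(np.radians(101.05))]);n=np.array([v[1],-v[0]])
print('tcp in frame',(s['ee_pos'][:2]-C)@v,(s['ee_pos'][:2]-C)@n)
for d in(-65,65): 
    p=[*(C+d*v),62];print(d,'side',proj(f,p),'wrist',proj(w,p,True))
E
```

```text
time_s: 24.55
ee_pos: [636.3, -81.3, 42.9]
ee_rot: [-179.9, -0.0, 101.0]
force: [-0.6, -0.3, -1.5]
gripper_width: 25.4
time_s: 24.8
ee_pos: [637.6, -80.9, 44.7]
ee_rot: [179.9, 0.0, 101.1]
force: [-0.6, -0.2, -1.7]
gripper_width: 25.2
[637.55414635 -80.93276207  44.66467816] [1.79877911e+02 4.80320720e-02 1.01088872e+02]
tcp in frame -260.7722474578166 2.1122495664356156
-65 side [315.57064458 311.68414719] wrist [ 322.6415871  -106.35941015]
65 side [318.49096134 352.62979602] wrist [ 323.44189053 -233.33405923]
```

View pics/s16c.png

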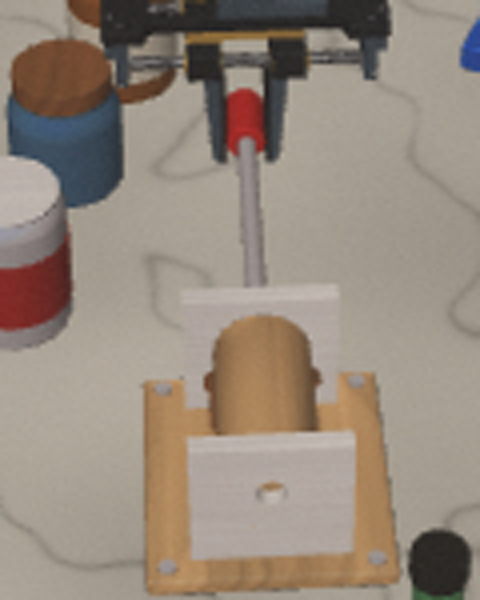

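View pics/w16c.png

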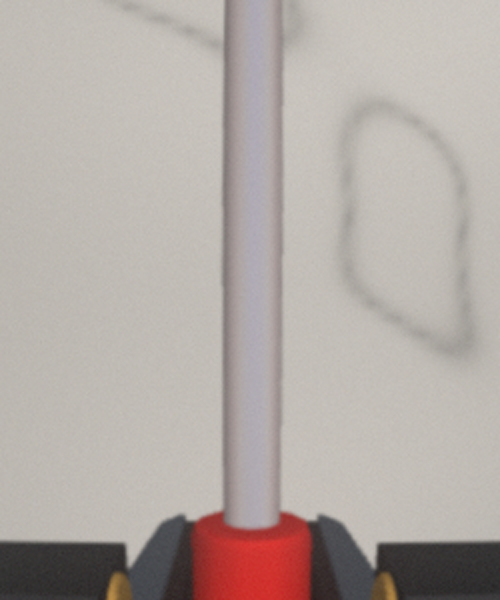

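```bash
python3 -m creep '[[1,0,-1,1.2,0,0,0],[1,5,0,0,0,0,0],[1,5,0,0,0,0,0],[1,0,0,0,0,0,0],[1,0,0,0,0,0,0]]';python3 -m creep '[[1,5,0,0,0,0,0],[1,3,0,0,0,0,0],[1,0,0,0,0,0,0]]';python3 -m creep '[[1,5,0,0,0,0,0],[1,3,0,0,0,0,0],[1,0,0,0,0,0,0]]'
```

```text
time_s: 25.52
ee_pos: [633.9, -71.1, 42.3]
ee_rot: [180.0, 0.0, 101.1]
force: [-0.7, 0.8, -2.7]
gripper_width: 25.0
time_s: 25.9
ee_pos: [632.3, -63.0, 42.3]
ee_rot: [-180.0, 0.0, 101.1]
force: [1.0, -0.4, -1.5]
gripper_width: 25.2
time_s: 26.28
ee_pos: [630.8, -55.2, 42.3]
ee_rot: [180.0, 0.0, 101.1]
force: [0.2, -0.3, -2.0]
gripper_width: 25.0
```

```bash
python3 -m creep '[[1,4,0,0,0,0,0],[1,4,0,0,0,0,0],[1,0,0,0,0,0,0]]';python3 -m creep '[[1,5,0,0,0,0,0],[1,5,0,0,0,0,0],[1,0,0,0,0,0,0]]'
python3 - <<'E'
from h import *
s=state();print(s['force'],s['torque'])
f=snap('side','s17');cv2.imwrite('pics/s17c.png',cv2.resize(f['frame'][230:380,250:370,::-1],None,fx=4,fy=4,interpolation=cv2.INTER_CUBIC)[:600,:800])
E
```

```text
time_s: 26.65
ee_pos: [629.2, -47.2, 42.2]
ee_rot: [-180.0, 0.0, 101.1]
force: [-0.5, 0.4, -1.6]
gripper_width: 25.0
time_s: 27.02
ee_pos: [627.2, -37.3, 42.2]
ee_rot: [-180.0, 0.0, 101.1]
force: [-0.2, 0.6, -1.1]
gripper_width: 24.7
[-0.24791468  0.59353963 -1.10571604] [-0.12724026 -0.16261156 -0.02663872]
```

View pics/s17c.png

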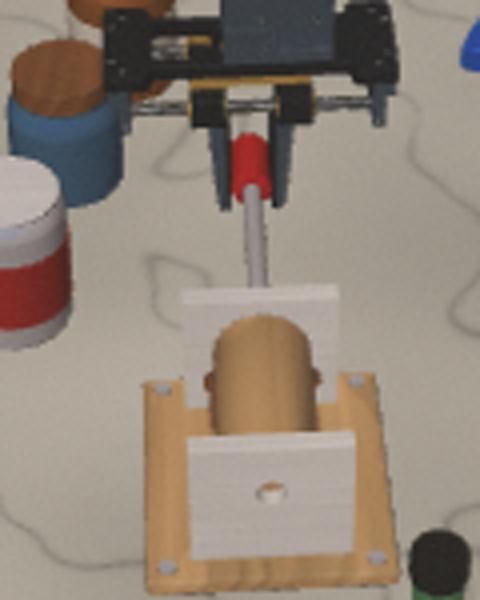

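```bash
python3 -m creep '[[1,8,0,0,0,0,0],[1,8,0,0,0,0,0],[1,8,0,0,0,0,0],[1,8,0,0,0,0,0],[1,0,0,0,0,0,0]]';python3 -m creep '[[1,8,0,0,0,0,0],[1,8,0,0,0,0,0],[1,8,0,0,0,0,0],[1,8,0,0,0,0,0],[1,0,0,0,0,0,0]]'
python3 - <<'E'
from h import *
s=state();print(s['force'],s['torque'])
f=snap('side','s18');cv2.imwrite('pics/s18c.png',cv2.resize(f['frame'][230:380,250:370,::-1],None,fx=4,fy=4,interpolation=cv2.INTER_CUBIC)[:600,:800])
E
```

```text
time_s: 27.7
ee_pos: [621.1, -5.7, 42.3]
ee_rot: [-180.0, 0.0, 101.1]
force: [-0.5, 0.9, -1.4]
gripper_width: 25.0
time_s: 28.32
ee_pos: [614.9, 25.7, 42.2]
ee_rot: [-180.0, 0.0, 101.1]
force: [-0.7, 0.1, -0.0]
gripper_width: 24.8
[-0.65529882  0.05952163 -0.0374597 ] [-0.08069961 -0.09539142 -0.01158143]
```

View pics/s18c.png

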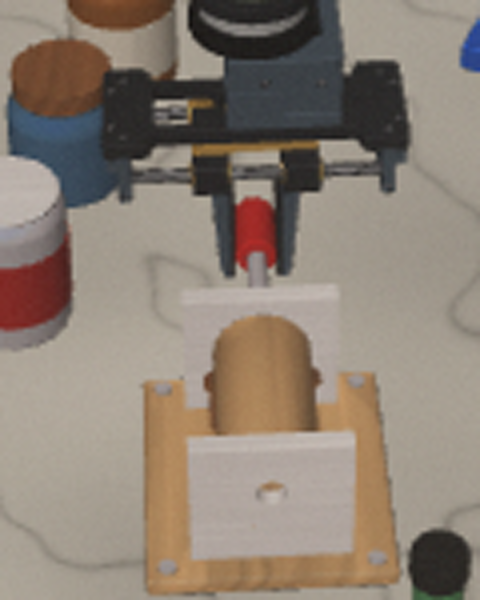

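```bash
python3 -m creep '[[1,8,0,0,0,0,0],[1,8,0,0,0,0,0],[1,5,0,0,0,0,0],[1,0,0,0,0,0,0]]';python3 -m creep '[[1,5,0,0,0,0,0],[1,5,0,0,0,0,0],[1,0,0,0,0,0,0]]'
python3 - <<'E'
from h import *
s=state();print(s['force'],s['torque'])
f=snap('side','s19');cv2.imwrite('pics/s19c.png',cv2.resize(f['frame'][230:380,250:370,::-1],None,fx=4,fy=4,interpolation=cv2.INTER_CUBIC)[:600,:800])
E
```

```text
time_s: 28.88
ee_pos: [610.9, 46.1, 42.2]
ee_rot: [-180.0, 0.0, 101.1]
force: [-0.1, -0.8, -2.0]
gripper_width: 24.8
time_s: 29.25
ee_pos: [609.0, 55.8, 42.3]
ee_rot: [180.0, 0.0, 101.1]
force: [0.2, -0.0, -1.2]
gripper_width: 25.2
[ 0.20623366 -0.00960756 -1.18107753] [-0.06385589 -0.14177778 -0.0055625 ]
```

View pics/s19c.png

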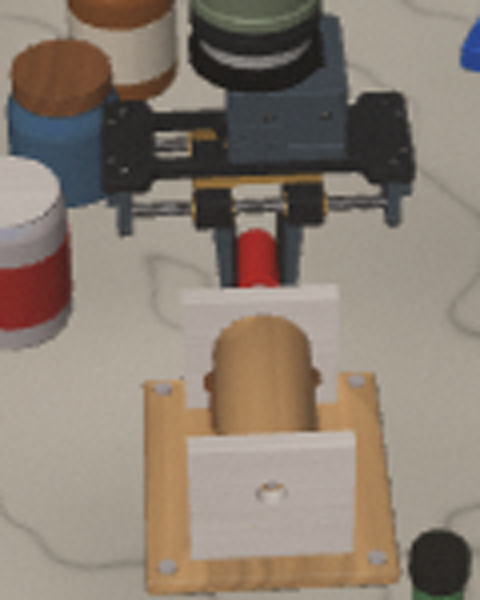

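```bash
python3 -m creep '[[1,6,0,0,0,0,0],[1,6,0,0,0,0,0],[1,6,0,0,0,0,0],[1,0,0,0,0,0,0]]';python3 -m creep '[[1,5,0,0,0,0,0],[1,4,0,0,0,0,0],[1,0,0,0,0,0,0]]';python3 -m creep '[[1,2,0,0,0,0,0],[1,2,0,0,0,0,0],[1,0,0,0,0,0,0]]'
```

```text
time_s: 29.8
ee_pos: [605.5, 73.7, 42.2]
ee_rot: [-180.0, 0.0, 101.1]
force: [-0.8, -0.4, -1.1]
gripper_width: 24.9
time_s: 30.18
ee_pos: [603.8, 82.2, 42.2]
ee_rot: [-180.0, 0.0, 101.1]
force: [-0.1, -0.3, -0.3]
gripper_width: 25.2
time_s: 30.55
ee_pos: [603.1, 85.9, 42.3]
ee_rot: [180.0, 0.0, 101.1]
force: [-1.3, -0.5, -1.2]
gripper_width: 25.2
```

```bash
python3 -m creep '[[1,2,0,0,0,0,0],[1,0,0,0,0,0,0],[1,0,0,0,0,0,0]]';python3 -m creep '[[1,1,0,0,0,0,0],[1,1,0,0,0,0,0],[1,0,0,0,0,0,0]]';python3 -m creep '[[1,1,0,0,0,0,0],[1,0,0,0,0,0,0]]'
```

```text
time_s: 30.92
ee_pos: [602.8, 87.8, 42.2]
ee_rot: [180.0, 0.0, 101.1]
force: [-1.2, 0.3, -1.0]
gripper_width: 25.2
time_s: 31.3
ee_pos: [602.7, 88.3, 42.3]
ee_rot: [180.0, 0.1, 101.1]
force: [0.6, -5.8, -1.2]
gripper_width: 24.8
time_s: 31.55
ee_pos: [602.7, 88.3, 42.3]
ee_rot: [180.0, 0.2, 101.2]
force: [0.7, -9.2, -1.8]
gripper_width: 24.9
```

```bash
python3 -m creep '[[1,0,0,1,0,0,0],[1,0,0,1,0,0,0],[1,0,0,0,0,0,0]]'
python3 - <<'E'
from h import *
s=state();print(s['force'],s['torque'])
f=snap('side','s20');cv2.imwrite('pics/s20c.png',cv2.resize(f['frame'][230:380,250:370,::-1],None,fx=4,fy=4,interpolation=cv2.INTER_CUBIC)[:600,:800])
E
```

```text
time_s: 31.92
ee_pos: [603.0, 88.4, 41.1]
ee_rot: [179.9, 0.2, 101.2]
force: [1.5, -8.3, 2.5]
gripper_width: 25.2
[ 1.47373906 -8.34059532  2.52105565] [-1.46665997 -0.22551762  0.09101252]
```

View pics/s20c.png

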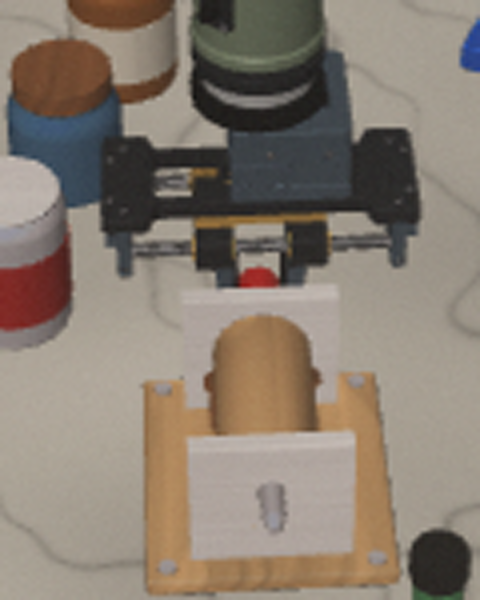

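```bash
python3 -m creep '[[0.8,0,0,0,0,0,0],[0.6,0,0,0,0,0,0],[0.4,0,0,0,0,0,0],[0.2,0,0,0,0,0,0],[0.1,0,0,0,0,0,0]]';python3 -m creep '[[0.1,0,0,0,0,0,0],[0.1,0,0,0,0,0,0]]'
python3 - <<'E'
from h import *
s=state();print(s['force'],s['gripper_width'])
f=snap('wrist','w21')
E
```

```text
time_s: 32.6
ee_pos: [602.1, 91.1, 40.2]
ee_rot: [-180.0, -0.0, 101.1]
force: [0.2, -0.3, -0.4]
gripper_width: 62.2
time_s: 32.85
ee_pos: [602.1, 90.8, 40.2]
ee_rot: [-180.0, 0.0, 101.1]
force: [-0.5, -0.5, -0.0]
gripper_width: 81.0
[-0.49886964 -0.45366751 -0.00294707] 81.00158320016949
```

View pics/w21.png

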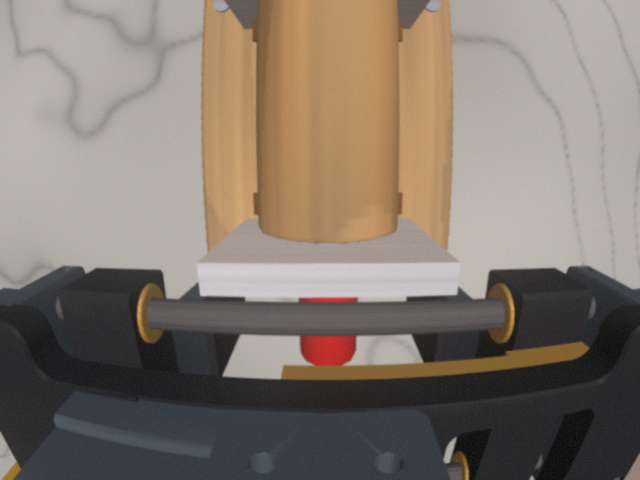

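Released; retreat straight up and check.

```bash
python3 -m creep '[[0,0,0,-15,0,0,0],[0,0,0,-40,0,0,0],[0,0,0,-50,0,0,0],[0,-20,0,-50,0,0,0],[0,-50,0,-20,0,0,0]]';python3 -m creep '[[0,-50,0,0,0,0,0],[0,0,0,0,0,0,0],[0,0,0,0,0,0,0]]'
python3 - <<'E'
from h import *
f=snap('wrist','w22');cv2.imwrite('pics/w22c.png',cv2.resize(f['frame'][0:270,200:450,::-1],None,fx=2.2,fy=2.2,interpolation=cv2.INTER_CUBIC)[:600,:800])
f=snap('side','s22');cv2.imwrite('pics/s22c.png',cv2.resize(f['frame'][180:400,230:430,::-1],None,fx=2.7,fy=2.7,interpolation=cv2.INTER_CUBIC)[:600,:800])
snap('top','t22')
E
```

```text
time_s: 33.52
ee_pos: [617.2, 23.0, 220.5]
ee_rot: [179.6, 0.0, 101.3]
force: [1.4, -0.6, -0.7]
gripper_width: 91.4
time_s: 33.9
ee_pos: [625.0, -26.8, 215.8]
ee_rot: [180.0, -0.0, 101.1]
force: [-0.3, 1.1, 0.2]
gripper_width: 91.3
```

View pics/w22c.png

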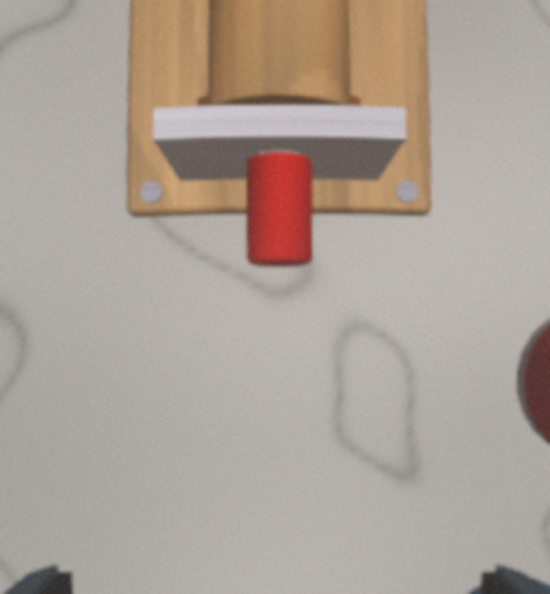

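View pics/s22c.png

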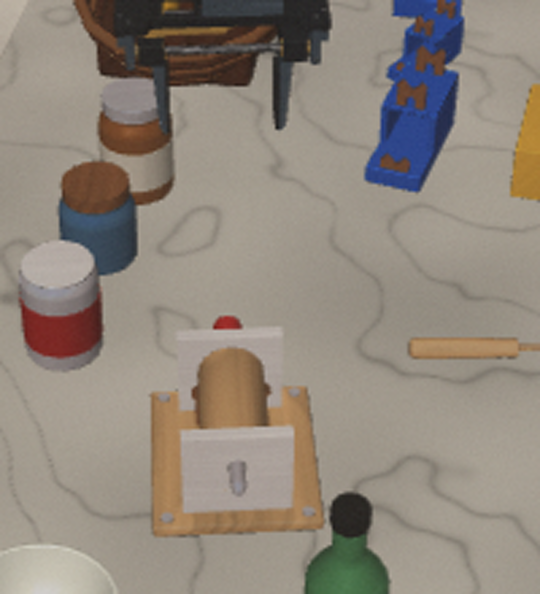

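View pics/t22.png

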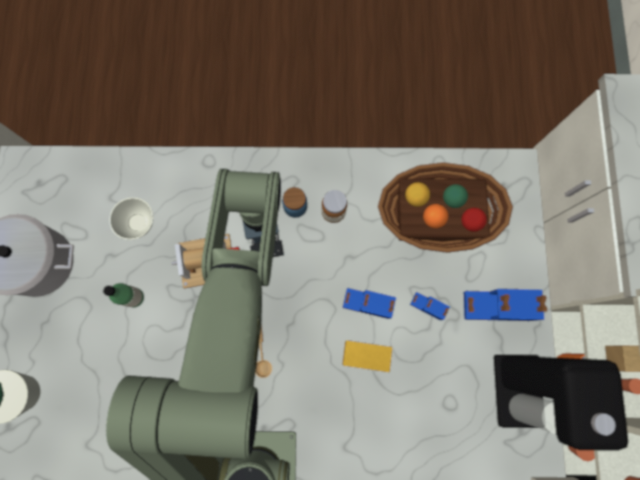

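Run:
```python
from h import *
f=load('w22');cv2.imwrite('pics/w22d.png',cv2.resize(f['frame'][40:125,265:395,::-1],None,fx=6,fy=6,interpolation=cv2.INTER_CUBIC)[:600,:800])
```

```text
(no output)
```

View pics/w22d.png

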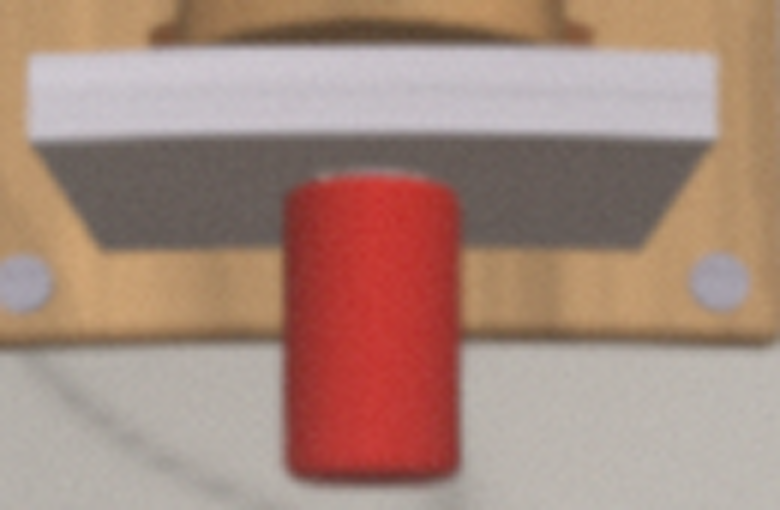

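Run:
```python
from h import *
f=load('w22')
C=np.array([585.5,174.6]);v=np.array([np.cos(np.radians(101.05)),np.sin(np.radians(101.05))])
for nm,u,r,z in [('face top',373,139,95),('faceL',30,143,95),('faceR',717,141,95),('shoulder top',373,179,72.5),('handle rear bottom-most',373,483,59.5),('sliver top',373,171,70.5)]:
    q=onplane(f,u/6+265,r/6+40,z,True)[:2];print(nm,((q-C)@v).round(2))
b=onplane(f,100/6+265,250/6+40,12,True)[:2];print('face bottom',(b-C)@v)
```

```text
face top -66.08
faceL -65.59
faceR -65.14
shoulder top -66.58
handle rear bottom-most -109.33
sliver top -64.94
face bottom -64.80864557043208
```

```bash
python3 -m creep '[[1,0,0,40,0,0,0],[1,0,0,50,0,0,0],[1,0,0,50,0,0,0],[1,0,0,25,0,0,0],[1,0,0,0,0,0,0]]'; python3 -m creep '[[1,20,0.5,3,0,0,0],[1,20,0,0,0,0,0],[1,18,0,0,0,0,0],[1,8,0,0,0,0,0],[1,0,0,0,0,0,0]]'
```

```text
time_s: 34.67
ee_pos: [623.6, -25.9, 48.2]
ee_rot: [-179.7, -0.1, 101.2]
force: [0.2, 0.7, 0.2]
gripper_width: 44.1
time_s: 35.3
ee_pos: [613.0, 38.6, 47.6]
ee_rot: [180.0, 0.0, 101.2]
force: [0.9, 0.4, 0.4]
gripper_width: 0.2
```

```bash
python3 -m creep '[[1,5,0,0,0,0,0],[1,3,0,0,0,0,0],[1,0,0,0,0,0,0]]'; python3 -m creep '[[1,2,0,0,0,0,0],[1,1,0,0,0,0,0],[1,0,0,0,0,0,0]]'; python3 -m creep '[[1,1,0,0,0,0,0],[1,1,0,0,0,0,0],[1,0,0,0,0,0,0]]'; python3 -m creep '[[1,1,0,0,0,0,0],[1,0,0,0,0,0,0]]'
```

```text
time_s: 35.67
ee_pos: [611.5, 45.6, 47.2]
ee_rot: [-180.0, 0.0, 101.1]
force: [-0.9, -0.3, 0.8]
gripper_width: 0.4
time_s: 36.05
ee_pos: [610.9, 48.7, 47.2]
ee_rot: [180.0, 0.0, 101.1]
force: [-0.8, 0.2, 0.2]
gripper_width: 0.4
time_s: 36.42
ee_pos: [610.7, 49.6, 47.3]
ee_rot: [180.0, 0.1, 101.1]
force: [2.0, -5.8, -0.5]
gripper_width: 0.6
time_s: 36.67
ee_pos: [610.8, 49.6, 47.3]
ee_rot: [180.0, 0.2, 101.1]
force: [0.6, -7.8, 0.1]
gripper_width: 0.7
```

```bash
python3 -m creep '[[1,1,0,0,0,0,0],[1,0.7,0,0,0,0,0],[1,0,0,0,0,0,0]]'
python3 - <<'E'
from h import *
f=snap('wrist','w23')
E
python3 -m creep '[[1,-3,0,0,0,0,0],[1,-20,0,0,0,0,0],[1,-30,0,-20,0,0,0],[0.5,-17,0,-50,0,0,0],[0,0,0,-50,0,0,0]]'; python3 -m creep '[[0,0,0,-46,0,0,0],[0,0,0,0,0,0,0],[0,0,0,0,0,0,0]]'
python3 - <<'E'
from h import *
f=snap('wrist','w24');cv2.imwrite('pics/w24d.png',cv2.resize(f['frame'][30:125,265:395,::-1],None,fx=6,fy=6,interpolation=cv2.INTER_CUBIC)[:600,:800])
print(state()['ee_pos'],state()['force'])
f=snap('side','s24');cv2.imwrite('pics/s24c.png',cv2.resize(f['frame'][230:400,230:400,::-1],None,fx=3.5,fy=3.5,interpolation=cv2.INTER_CUBIC)[:600,:800])
E
```

```text
time_s: 37.05
ee_pos: [610.8, 49.7, 47.3]
ee_rot: [180.0, 0.3, 101.2]
force: [2.0, -12.5, -0.1]
gripper_width: 0.6
time_s: 37.72
ee_pos: [623.5, -17.2, 168.2]
ee_rot: [-180.0, -0.0, 101.0]
force: [1.2, -0.9, -0.4]
gripper_width: 17.5
time_s: 38.1
ee_pos: [622.9, -15.7, 212.5]
ee_rot: [-179.9, -0.0, 101.1]
force: [0.6, 0.0, -0.3]
gripper_width: 47.4
[622.56383053 -15.54945619 211.70456689] [-0.429006    0.55864778  0.75380434]
```

View pics/w24d.png

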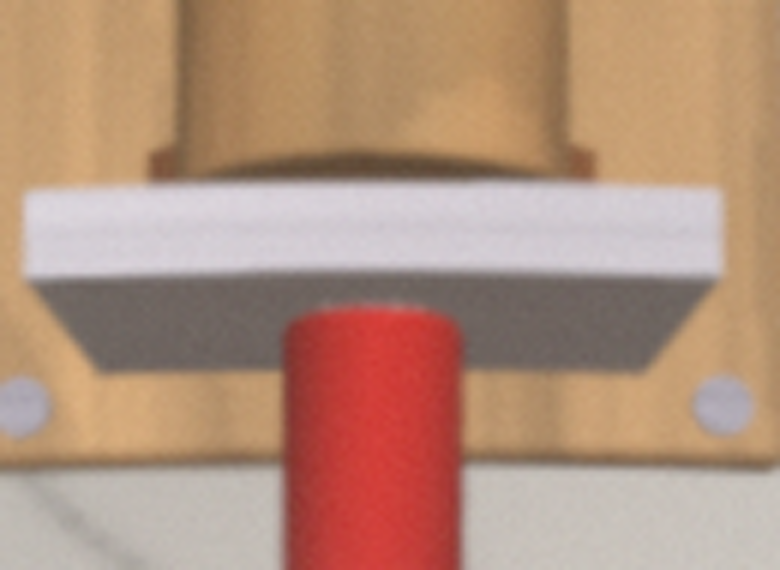

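View pics/s24c.png

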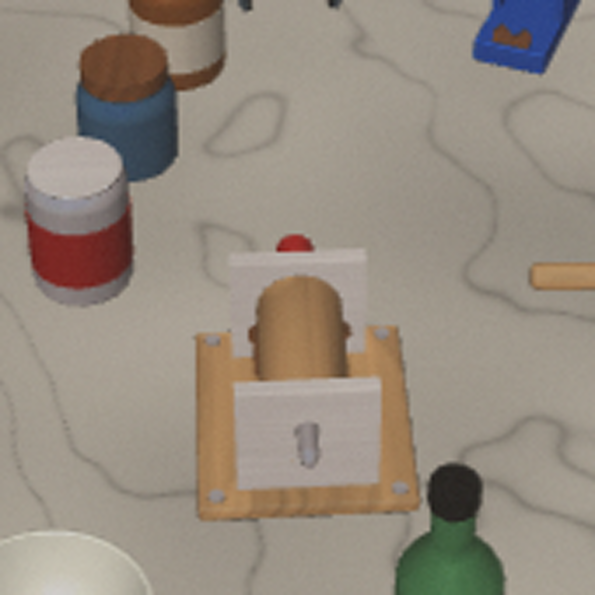

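```bash
python3 -c "
from h import *
f=load('w24');C=np.array([585.5,174.6]);v=np.array([np.cos(np.radians(101.05)),np.sin(np.radians(101.05))])
for nm,u,r,z in [('face top',373,274,95),('shoulder',373,312,72.5)]:
    q=onplane(f,u/6+265,r/6+30,z,True)[:2];print(nm,((q-C)@v).round(2))
a=load('top0')['frame'].astype(int);b=load('t22')['frame'].astype(int)
d=np.abs(a-b).max(2)
for n,(x,y) in dict(tin=(247,200),can=(294,202),jar=(334,206),oil=(122,294),bowl=(131,218)).items(): print(n,d[y-18:y+18,x-18:x+18].mean().round(1))
job_done()"
```

```text
face top -65.72
shoulder -66.58
tin 63.7
can 18.5
jar 10.7
oil 8.8
bowl 11.2
the job is handed in; nothing more can be done
```

The dough roller is back together and the job is handed in, at about 38 s of the 70 s allowed. The roller lies in the saddles. The axle goes through one cheek, the roller and the other cheek, with its handle at the near (−y) cheek.

**How it went:** I gripped the axle by its rod, drew it out of the caddy, laid it on the caddy's roof rest and took it again by the handle. After releasing it, the picture suggested a gap of about 1 mm at the handle. I then pushed on the handle's end with closed fingers until it stopped moving at 12.5 N.

**Last checks:**
- **Side view:** the rod tip sticks out of the far cheek, and the roller had not moved.
- **Handle against the cheek:** the last close picture still shows a thin light sliver above the handle and measures about 0.9 mm between handle and cheek. That is within the 2 mm calibration. The firm stop, at the same place each time the force rose, says it is seated.
- **Bystanders:** they look unmoved by eye in the side and top views. My pixel comparison of the top view was low for the oil bottle (8.8), the jar (10.7) and the bowl (11.2), and higher for the canister (18.5). For the tin it was useless (63.7), because the arm hid it, but the side view shows the tin standing.

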